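# Vacuum-seal the preserve jars with the hand-cranked chamber

## Task

Stand every squat preserve jar (low glass, flat steel cap) upright inside the steel vacuum chamber, close its clear lid fully, then crank the pump clockwise (seen from above) for at least three full turns, steadily through the heavy spot in each turn and never faster than about half a turn a second. With the lid still shut, twist the black vent knob clockwise to its stop and release it so that it springs back; then swing the lid wide open again, past upright or nearly so, and leave the sealed jars standing in the chamber, without disturbing the salt shaker or the pepper jar.

Things in the scene. Friction and masses are not known exactly. Their poses are not given: they have to be found in the camera images.
- station: vacuum station fixed to the table: aluminium base plate 280 x 376 x 12 mm with chamber (left), pump (right) and vent valve (right, near the robot). Origin on the table under the chamber's centre; x points to the lid hinge (away from the robot at yaw 0), y left, z up; may be turned a little. Vertical axes at (x, y) mm: crank (30, -193), vent knob (-120, -193)
- chamber_in (a point): centre of the chamber's inner floor, 12 mm above the table; axes as the station's. The chamber is an open steel box, inside 130 mm in x by 210 mm in y, walls 8 mm thick with tops 46 mm above the table; it takes three jars in one row along y, say at y = -65, 0 and +65 mm
- lid (a joint): angle of the clear lid (rad): 0 fully shut, 1.57 upright, 1.75 the open stop (leaning back). Hinge line along the station's y at x = 73, z = 48 mm of the station. The lid is a cap 150 mm long, 226 mm wide, 30 mm deep, 0.16 kg, inner top 74 mm above the table when shut; its stiff hinge (about 0.26 N m) holds it at any angle
- lid_handle (a point): middle of the lid's handle: a round steel bar 12 mm thick, 100 mm long along the station's y, 45 mm out from the lid's free edge on two 8 mm rods at its ends. At lid angle a it is at x = 73 - 191 cos a + 12 sin a, y = 0, z = 48 + 191 sin a + 12 cos a (mm, station frame)
- crank (a joint): crank angle (rad), grows clockwise from above, counts on through turns; 0 = arm along the station's +x. Starts between 0.05 and 0.6; three turns are 18.85 more. Friction 0.24 N m plus a spring-loaded piston: once a turn (near 2.1 rad, arm pointing right and toward the robot) it takes 0.5 N m (9 N at the knob), a half turn on next to nothing; it stays where it is left
- crank_grip (a point): middle of the crank's upright wooden knob, 20 mm diameter and 45 mm tall (126 to 171 mm above the table), 55 mm from the crank axis; the knob spins freely on its pin, so a grip need not turn with the crank. The arm below the knob reaches from 116 to 124 mm above the table
- vent (a joint): angle of the vent knob (rad): 0 at rest, grows clockwise seen from above, stop at 1.2; a spring (0.03 N m at rest, 0.3 N m at the stop) turns it back to 0 when it is let go
- vent_grip (a point): grip point of the vent knob, on its axis 59 mm above the table: an upright black bar 42 mm long, 13 mm thick and 30 mm tall (41 to 71 mm above the table), lying along the station's x at rest, on a round valve body 52 mm wide
- jar_a: squat preserve jar: low clear-glass jar of jam with a flat steel screw cap, 50 mm diameter, 38 mm tall (cap from 25 mm up), 0.08 to 0.17 kg, standing on the table to the right of the station; origin at the centre of its underside, z up. One of up to three identical jars; absent (None) in some starts
- jar_b: squat preserve jar: low clear-glass jar of jam with a flat steel screw cap, 50 mm diameter, 38 mm tall (cap from 25 mm up), 0.08 to 0.17 kg, standing on the table to the right of the station; origin at the centre of its underside, z up. One of up to three identical jars; absent (None) in some starts
- jar_c: squat preserve jar: low clear-glass jar of jam with a flat steel screw cap, 50 mm diameter, 38 mm tall (cap from 25 mm up), 0.08 to 0.17 kg, standing on the table to the right of the station; origin at the centre of its underside, z up. One of up to three identical jars; absent (None) in some starts
- salt_shaker: glass salt shaker, 44 mm diameter, 90 mm tall, a bystander beyond the jars on the right; origin at the centre of its underside
- pepper_jar: spice jar with a yellow cap, 45 mm diameter, 100 mm tall (tall and narrow), a bystander beyond the jars on the right; origin at the centre of its underside
Mind the look-alikes: they are no part of the job. Leave any purple look-alike of the jar_a alone.

How it is judged:
By the outcome, as a careful person would: the job done as asked, in the order asked, and still so for the second after the job is handed in, with the robot touching nothing.
Of jar_a, jar_b, jar_c only 2 to 3 are there at a start; the rules pass over those that are not, and their reading is None.
At some moment in a run one of jar_a, jar_b, jar_c may be knocked a few centimetres aside while the robot is not near it.
Once in a run the grip may slacken for a moment while it holds something.
It also fails if it takes over 210 s, if anything falls off the work surface, if the arm or the gripper's body presses on something with over 40 N, if the wrist force passes 120 N, or if a joint passes its speed limit or range.

## Robot

A 6-joint arm with a two-finger parallel gripper is mounted at the origin on the work surface; the furniture and walls round the work are solid. World frame = base frame: x ahead of the robot, y to its left, z up, the work surface at z = 0. Lengths are in m, angles in degrees, forces in N, time in s.
With the tool pointing down it reaches from about 0.25 to 0.8 m from the base axis. Payload 3.9 kg.
Tool frame: the origin (TCP) lies at the very end of the fingers, on their centre line; the grasp point (between the pads) lies 19 mm behind it; z points along the fingers, y is the line along which they close (so a half turn about z gives the same grasp; the last joint's range is limited). The gripper opens to 85 mm and grips with 20 to 120 N. Pads are 22 mm wide; open, the fingers measure 114 mm over their backs; the gripper's body (76 mm by 85 mm) begins 54 mm behind the grasp point. The pads swing forward as they close: fully open they stand 13 mm farther back than shut.
Start: joints at [-65.661, 14.897, -7.913, 67.191, 0, 90], TCP at [0.216, -0.478, 0.195] pointing down, gripper open.
Joint ranges: [-159.42, 159.42], [-47.68, 98.78], [-73.54, 78.23], [-108.79, 121.32], [-90, 84.71], [-180, 180]. Speed limits (degrees/s): [147.25, 147.25, 180, 180, 180, 180].

## Interface

Orientations are given as [roll, pitch, yaw] about the fixed x, y, z axes, in that order (R = Rz(yaw) Ry(pitch) Rx(roll)).
In Python, from cell import robot gives the robot as it stands.
- The arm moves only by the tool arm_command, never from a script. Its argument "steps" is one flat list of numbers, 7 for each row, row after row: the turn, a rotation vector about the tool's x, y, z in units of 5 degrees (1.0 is 5 degrees), then the shift along the tool's x, y, z in units of 25 mm (1.0 is 25 mm), then the closure in counts, from 0 (fully open) to 255 (shut). A call has 1 to 5 rows; each row is the pose to reach, as a shift and turn from the pose commanded when the call began, along the tool's axes at that moment; what a row does not reach only later rows make up. A row lasts 1/8 s, in which the tool goes at most 62.5 mm and 10.7 degrees, less where a joint would pass 70% of its speed; a pose out of reach is approached as far as the arm can. A call with a gripper value outside its range is refused whole. The fingers move at their own pace and stop on an object; "squeeze" is the grip in N (left out, the last holds). Time passes only in rows, so rows that repeat a pose let the fingers close. It gives the time, the measured TCP pose, the force, the opening and the grip force at its end, in the units of the state.
- robot.sense(): the state, without advancing time (a new reading comes with each control period).
- robot.camera(name): name is "scene" or "top" or "wrist"; returns a dict with "image" (400x640x3 uint8, red, green, blue), "fx", "fy", "cx", "cy" (pixels), "R" (3x3) and "t" (3): a world point X has camera coordinates R X + t. Camera axes: x right, y down, z forward; pixel columns grow to the right and rows downward; lengths in m; the calibration is good to about 2 mm. The wrist camera is an equidistant fisheye: a pixel r from the principal point sees the ray r / f radians off the axis. A picture is of the moment at which its call begins. There is no depth.
- robot.hand_in(): hands the job in; it is judged then, once.
The state is a dict: "t": time; "joint_positions": joint angles; "joint_vel": joint speeds; "joint_torque": joint torques, N m; "tcp_pos": TCP position; "ee_rot": TCP orientation; "ft_force": force on the tool from outside, world axes, zero at the start; "wrist_torque": the same for the moment, N m; "width": opening from 0.0 (shut) to 1.0 (fully open); "grasp_force": force on a finger pad.
Only numpy, scipy, OpenCV 4.12 (cv2) and the standard library are available. Lean on these libraries where they do the work, as an engineer would, in place of code of your own. Each camera call takes 0.05 s, during which the arm holds its last target. There are 200 camera calls.

## Working session

There is one attempt and no reset: what is moved stays moved. The work goes in short steps, Python scripts to look and compute and a tool call to move; the robot and the scene stay as the last step left them, time stands still between calls to the robot, and variables do not carry over. Pictures are saved under pics/ and viewed, at most 14 in all, crops included, and the job is handed in when it is done.

Besides the shell and the picture viewer there is one more tool, called after ">>>" as name(argument=value, ...) on one line, values as JSON. arm_command: Moves the arm, as the interface text tells. Its arguments: {"type":"object","properties":{"steps":{"type":"array"},"squeeze":{"type":"number"}},"required":["steps"]}

```bash
ls; mkdir -p pics; cat > look.py <<'E'
import sys,cv2,numpy as np,pickle
from cell import robot
def snap(cam,name):
    c=robot.camera(cam); pickle.dump(c,open(f'pics/{name}.pkl','wb'))
    cv2.imwrite(f'pics/{name}.png',c['image'][:,:,::-1]); return c
E
python3 - <<'E'
from look import *
for n in ('scene','top'):
    c=snap(n,n+'0'); print(n,c['fx'],c['fy'],c['cx'],c['cy'],np.round(c['R'],3).tolist(),np.round(c['t'],3))
s=robot.sense(); print({k:np.round(v,3).tolist() for k,v in s.items()})
a=cv2.imread('pics/scene0.png');b=cv2.imread('pics/top0.png')
E
```

```text
pics
scene 388.69635003886583 388.69635003886583 320.20573550670116 202.22698249394836 [[-0.879, -0.478, -0.001], [-0.277, 0.512, -0.813], [0.389, -0.714, -0.582]] [0.373 0.31  0.875]
top 371.89234057099674 371.89234057099674 315.2493541235665 192.66277180598894 [[-0.005, -1.0, -0.01], [-0.997, 0.006, -0.079], [0.079, 0.01, -0.997]] [-0.134  0.507  1.014]
{'t': 0.1, 'joint_positions': [-65.66, 14.931, -7.979, 67.188, -0.0, 90.001], 'joint_vel': [-0.022, -0.073, 0.114, -0.03, -0.06, -0.074], 'joint_torque': [-0.001, -40.651, 25.453, 0.01, -0.0, -0.0], 'tcp_pos': [0.216, -0.478, 0.194], 'ee_rot': [-179.902, 0.0, 24.339], 'ft_force': [-0.076, -0.568, 0.235], 'wrist_torque': [0.009, -0.01, -0.011], 'grasp_force': 0.0, 'width': 1.0}
```

View pics/top0.png

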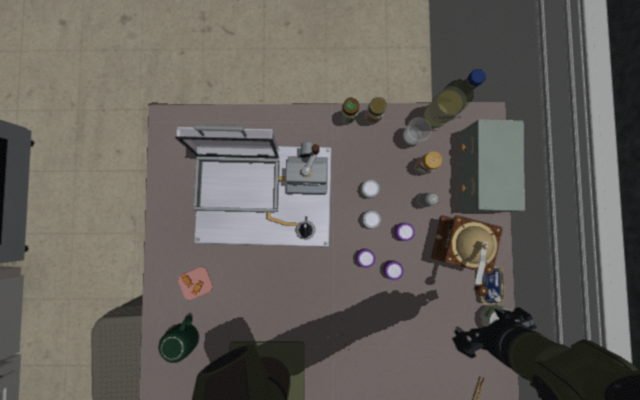

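View pics/scene0.png

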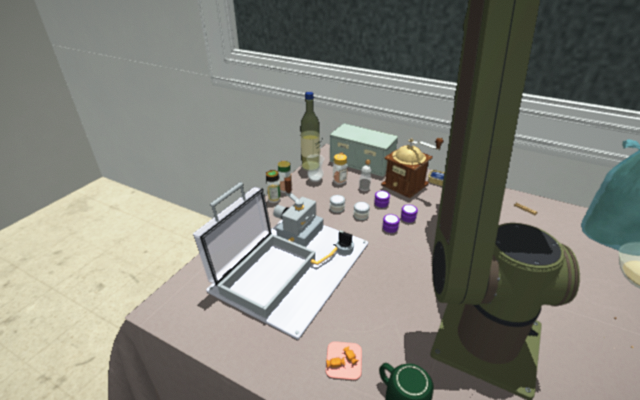

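```bash
cat >> look.py <<'E'
def ray(c,u,v,z):
    """pixel -> world point on plane of height z (pinhole)"""
    R,t=np.array(c['R']),np.array(c['t']); o=-R.T@t
    d=R.T@np.array([(u-c['cx'])/c['fx'],(v-c['cy'])/c['fy'],1]); return o+d*(z-o[2])/d[2]
def proj(c,X):
    p=np.array(c['R'])@np.array(X)+np.array(c['t']); return np.array([c['fx']*p[0]/p[2]+c['cx'],c['fy']*p[1]/p[2]+c['cy']])
def load(n): return pickle.load(open(f'pics/{n}.pkl','rb'))
E
python3 - <<'E'
from look import *
c=load('top0'); im=c['image'][:,:,::-1].copy()
hsv=cv2.cvtColor(im,cv2.COLOR_BGR2HSV)
# grey caps in ROI
roi=(slice(170,290),slice(340,450))
m=np.zeros(im.shape[:2],np.uint8); m[roi]=((hsv[roi][...,2]>135)&(hsv[roi][...,1]<30))*255
n,l,st,ce=cv2.connectedComponentsWithStats(m)
for i in range(1,n):
    if st[i,4]>30: print('cap',st[i],ce[i].round(1),ray(c,*ce[i],.038).round(4))
# plate
m=((hsv[...,2]>110)&(hsv[...,1]<25)).astype(np.uint8); m[:, :150]=0;m[:,340:]=0;m[:100]=0;m[260:]=0
cs,_=cv2.findContours(m,0,2); k=max(cs,key=cv2.contourArea); h=cv2.convexHull(k); print(cv2.approxPolyDP(h,4,True).reshape(-1,2).tolist())
for n_,p in dict(BL=(195.5,242),BR=(329,246.5),TR=(330.5,147.5)).items(): print(n_,ray(c,*p,.012).round(4))
sub=im[110:290,160:460]; cv2.imwrite('pics/crop1.png',cv2.resize(sub,None,fx=2.6,fy=2.6,interpolation=2))
E
```

```text
cap [363 180  16  16 201] [370.5 187.9] [ 0.5163 -0.2878  0.038 ]
cap [364 211  16  17 208] [371.7 219. ] [ 0.4317 -0.2896  0.038 ]
cap [400 226  12  12 120] [405.5 231.6] [ 0.3975 -0.3801  0.038 ]
cap [360 252  13  13 124] [366.  258.2] [ 0.3268 -0.2724  0.038 ]
cap [388 264  13  13 130] [394.  270.4] [ 0.2942 -0.3468  0.038 ]
[[331, 147], [328, 246], [194, 242], [198, 157], [278, 145]]
BL [0.3708 0.1966 0.012 ]
BR [ 0.3568 -0.174   0.012 ]
TR [ 0.6341 -0.1805  0.012 ]
```

View pics/crop1.png

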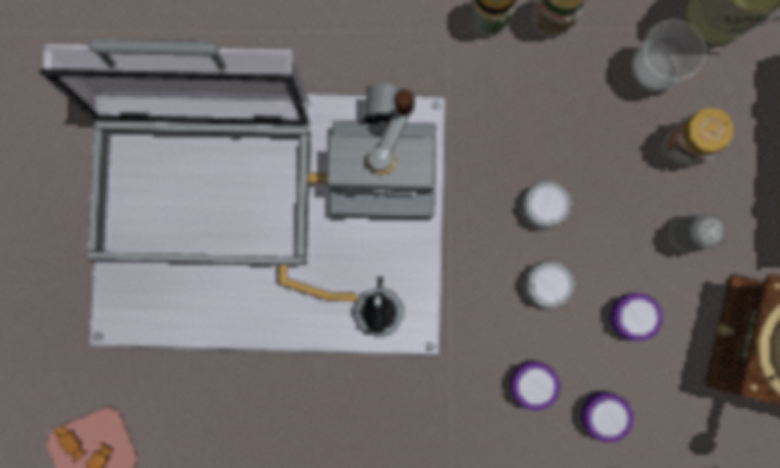

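```bash
python3 - <<'E'
from look import *
from scipy.optimize import least_squares
c=load('top0')
# station point (m) -> crop pixel
P=[((-.073,.113,.046),(91,259)),((-.073,-.113,.046),(305,263)),((.073,-.113,.046),(309,126)),((.073,.113,.046),(97,125)),((.03,-.193,.124),(379,158)),((-.12,-.193,.071),(378,312))]
def T(q,p):
    s,k=np.sin(q[2]),np.cos(q[2]); return (q[0]+k*p[0]-s*p[1],q[1]+s*p[0]+k*p[1],p[2])
px=[(160+u/2.6,110+v/2.6) for _,(u,v) in P]
px+= [(195.5,242),(329,246.5),(330.5,147.5)]
# plate corners unknown offset -> use only yaw through unknown plate centre (ox,oy)
def f(q):
    r=[proj(c,T(q,p))-u for (p,_),u in zip(P,px)]
    for (x,y),u in zip([(-.14,.188),(-.14,-.188),(.14,-.188)],px[6:]): r.append(proj(c,T(q,(x+q[3],y+q[4],.012)))-u)
    return np.ravel(r)
s=least_squares(f,[.46,.08,-.03,0,-.06]); print(s.x.round(4),np.degrees(s.x[2]),s.fun.round(1))
q=s.x
k=(160+404/2.6,110+97/2.6); print('knob top',ray(c,*k,.171).round(4)); g=ray(c,*k,.171)[:2]; a=np.array(T(q,(.03,-.193,0))[:2]); d=g-a
print('axis',a,'r',np.hypot(*d),'crank ang',-np.arctan2(d[1],d[0])+q[2])
for n,p in dict(h=(.073-.191*np.cos(1.75)+.012*np.sin(1.75),0,.048+.191*np.sin(1.75)+.012*np.cos(1.75)),vent=(-.12,-.193,.059),j1=(0,-.06,.012),j2=(0,0.0,.012)).items(): print(n,np.round(T(q,p),4), proj(c,T(q,p)))
print('salt',ray(c,160+707/2.6,110+231/2.6,.09),'pepper',ray(c,160+711/2.6,110+130/2.6,.1))
sc=load('scene0')
cv2.imwrite('pics/s.png',sc['image'])
for n,p in dict(hinge=(.073,0,.048),vent=(-.12,-.193,.071),crank=(.03,-.193,.124)).items(): print(n,proj(sc,T(q,p)))
for n,p in dict(a=(.5163,-.2878,.038),b=(.4317,-.2896,.038)).items(): print(n,proj(sc,p))
i=cv2.resize(sc['image'][150:320,190:450,::-1],None,fx=3,fy=3,interpolation=2);cv2.imwrite('pics/crop2.png',i)
E
```

```text
[ 0.5283  0.0766 -0.0282 -0.024  -0.0687] -1.6133642299164097 [-1.2  0.4 -0.1  0.8  0.1 -0.1 -0.9 -1.4  1.1 -0.1  0.7  0.3 -1.4  1.1
  0.5 -0.1  1.  -1.1]
knob top [ 0.6026 -0.1391  0.171 ]
axis [ 0.55285938 -0.11713267] r 0.05438281455537509 crank ang 0.3885204498556725
h [0.6471 0.0733 0.2338] [220.15564123 122.71945117]
vent [ 0.4029 -0.1129  0.059 ] [306.28334254 230.21214524]
j1 [0.5266 0.0167 0.012 ] [260.56038927 185.79666258]
j2 [0.5283 0.0766 0.012 ] [239.24116232 185.32775719]
salt [ 0.48240813 -0.43803627  0.09      ] pepper [ 0.58181137 -0.44193516  0.1       ]
hinge [248.12329345 256.12165062]
vent [346.81875078 232.27653496]
crank [300.26901964 200.79742767]
a [337.8819342  198.74155619]
b [362.15241357 205.78525883]
```

View pics/crop2.png

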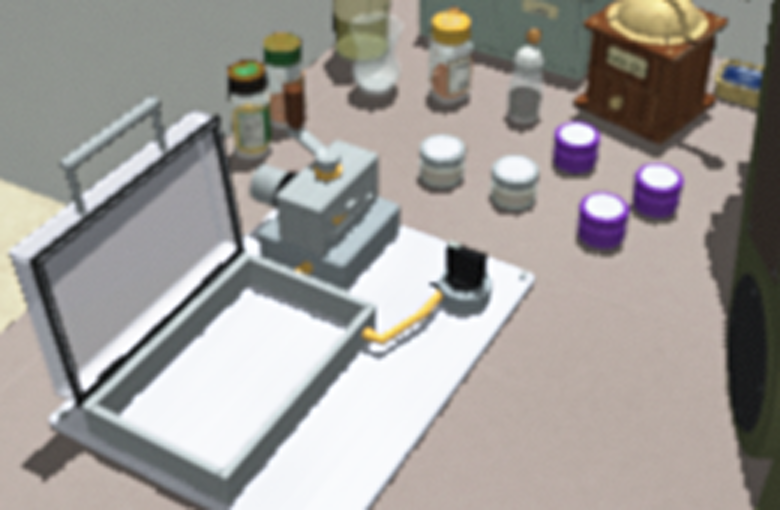

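```bash
cat >> look.py <<'E'
from scipy.spatial.transform import Rotation as Ro
Q=[.5283,.0766,-.0282]
def W(x,y,z):
    """station mm -> world m"""
    s,k=np.sin(Q[2]),np.cos(Q[2]); x,y,z=x/1e3,y/1e3,z/1e3; return np.array([Q[0]+k*x-s*y,Q[1]+s*x+k*y,z])
def units(targets,base=None):
    """targets: list of (xyz world, yaw deg) tool down; prints rows in arm units from base (default measured pose)"""
    s=robot.sense(); p,r=(s['tcp_pos'],s['ee_rot']) if base is None else base
    R0=Ro.from_euler('xyz',r,degrees=True)
    for X,y in targets:
        rv=(R0.inv()*Ro.from_euler('xyz',[180,0,y],degrees=True)).as_rotvec(degrees=True)/5
        sh=R0.inv().apply(np.array(X)-p)/.025
        print(rv.round(2).tolist(),sh.round(2).tolist())
YS=float(np.degrees(Q[2]))
E
python3 - <<'E'
from look import *
units([((.4317,-.2896,.16),YS)])
E
```

```text
[-0.02, 0.0, 5.19] [10.96, -3.3, 1.38]
```

>>> arm_command(steps=[0,0,5.2,10.96,-3.3,1.4,60,0,0,5.2,10.96,-3.3,1.4,60,0,0,5.2,10.96,-3.3,1.4,60,0,0,5.2,10.96,-3.3,1.4,60,0,0,5.2,10.96,-3.3,1.4,60], squeeze=50)

```text
t: 0.72
tcp_pos: [0.4332, -0.2883, 0.1596]
ee_rot: [-180.0, 0.0, -1.6]
ft_force: [-0.2, -0.9, 0.5]
width: 0.767
grasp_force: 0.0
```

```bash
python3 - <<'E'
from look import *
c=snap('wrist','w1'); s=robot.sense(); print(s['t'],s['tcp_pos'],s['ee_rot'],s['joint_positions'],s['width'],s['ft_force'])
print(c['fx'],c['cx'],c['cy'],np.round(c['R'],3).tolist(),np.round(c['t'],3))
t=snap('top','t1')
E
```

```text
0.775 [ 0.43724837 -0.28438211  0.1587581 ] [-1.79726735e+02 -1.49524266e-01 -1.32664090e+00] [-33.25214911  15.630213   -12.46631864  61.9210697    0.31100005
 148.07408745] 0.7640377114990733 [ 3.09953181  1.9001692  -0.21850839]
309.70691628693146 321.4538741876879 197.2222916708686 [[-0.03, -1.0, -0.002], [-0.949, 0.028, 0.314], [-0.314, 0.011, -0.949]] [-0.275  0.389  0.485]
```

View pics/w1.png

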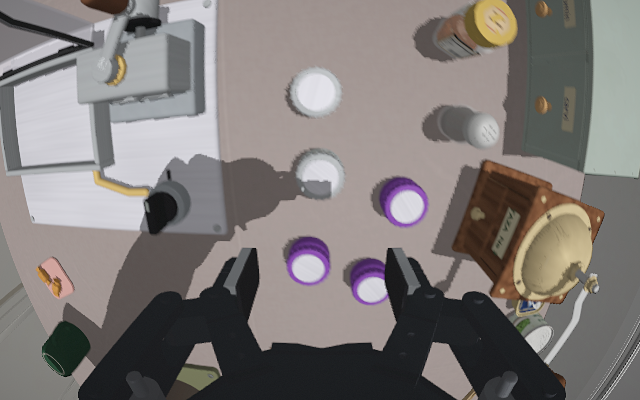

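```bash
cat >> look.py <<'E'
def wray(c,u,v,z):
    R,t=np.array(c['R']),np.array(c['t']); o=-R.T@t
    a=np.array([u-c['cx'],v-c['cy']]); r=np.hypot(*a); th=r/c['fx']
    d=R.T@np.array([*(a/r*np.sin(th)),np.cos(th)]); return o+d*(z-o[2])/d[2]
E
python3 - <<'E'
from look import *
c=load('w1')
im=c['image']; g=im.min(2)
m=((g>165)&(im.max(2).astype(int)-g<25)).astype(np.uint8)
n,l,st,ce=cv2.connectedComponentsWithStats(m)
for i in range(1,n):
    if 300<st[i,4]<4000 and 280<ce[i,0]<440: print(st[i],ce[i].round(1))
for p in [(316,91.5),(320.5,174.5)]: print(wray(c,*p,.038).round(4))
for p in [(170,203)]: print('plate corner BR',wray(c,217,228,.012))
s=robot.sense(); print(s['tcp_pos'])
units([((.4317,-.2896,.16),88.4)])
E
```

```text
[ 292   67   50   50 1910] [316.4  91.6]
[ 298  154   47   44 1144] [323.  171.5]
[391 191  32  32 800] [406.5 206.4]
[292 255  32  27 670] [307.8 267.9]
[358 277  29  25 546] [371.7 289.4]
[ 0.5195 -0.2855  0.038 ]
[ 0.4377 -0.2873  0.038 ]
plate corner BR [ 0.37010889 -0.16114697  0.012     ]
[ 0.43469111 -0.2866802   0.15902213]
[-0.02, -0.02, -17.94] [-0.12, 0.12, -0.04]
```

>>> arm_command(steps=[0,0,-9,-0.1,0,0,60,0,0,-9,-0.1,0,0,60,0,0,-9,-0.1,0,0,60,0,0,-9,-0.1,0,0,60,0,0,-9,-0.1,0,0,60])

```text
t: 1.45
tcp_pos: [0.4288, -0.2904, 0.1599]
ee_rot: [-180.0, 0.0, 43.3]
ft_force: [-0.1, 0.5, -0.2]
width: 0.764
grasp_force: 0.0
```

>>> arm_command(steps=[0,0,-9,0,0,0,60,0,0,-9,0,0,0,60,0,0,-9,0,0,0,60,0,0,-9,0,0,0,60,0,0,-9,0,0,0,60])

```text
t: 2.08
tcp_pos: [0.4291, -0.2903, 0.1601]
ee_rot: [-180.0, -0.0, 88.2]
ft_force: [0.7, 1.5, 0.5]
width: 0.764
grasp_force: 0.0
```

>>> arm_command(steps=[0,0,0,0,0,0,60,0,0,0,0,0,0,60])

```text
t: 2.33
tcp_pos: [0.4294, -0.2902, 0.1602]
ee_rot: [-180.0, -0.0, 88.2]
ft_force: [-0.0, 0.6, -0.1]
width: 0.767
grasp_force: 0.0
```

```bash
cat >> look.py <<'E'
def caps(c,lo=165,z=.038):
    """grey-white round blobs in the wrist picture -> centre of min circle, world point"""
    im=c['image']; g=im.min(2); m=((g>lo)&(im.max(2).astype(int)-g<25)).astype(np.uint8)
    for k in cv2.findContours(m,0,2)[0]:
        a=cv2.contourArea(k)
        if 250<a<6000:
            (u,v),r=cv2.minEnclosingCircle(k)
            if a>.5*np.pi*r*r: print('cap px',round(u),round(v),'r',round(r,1),'fill',round(a/np.pi/r/r,2),wray(c,u,v,z).round(4))
E
python3 - <<'E'
from look import *
c=snap('wrist','w2'); t=snap('top','t2'); s=robot.sense(); print(s['t'],s['tcp_pos'],s['ee_rot'],s['joint_positions'][5],s['width'],s['ft_force'])
caps(c)
E
```

```text
2.425 [ 0.42947349 -0.29020376  0.16019588] [-1.79998679e+02 -2.86447369e-05  8.82675034e+01] 57.68529024724931 0.7662083644450958 [-0.53813521 -0.04911347 -0.46067739]
cap px 298 258 r 15.9 fill 0.83 [ 0.399  -0.3786  0.038 ]
cap px 205 232 r 15.5 fill 0.81 [ 0.2959 -0.3451  0.038 ]
cap px 326 178 r 23.8 fill 0.89 [ 0.4333 -0.2885  0.038 ]
cap px 410 175 r 23.4 fill 0.83 [ 0.5191 -0.2875  0.038 ]
cap px 224 165 r 17.0 fill 0.9 [ 0.329  -0.2706  0.038 ]
```

View pics/w2.png

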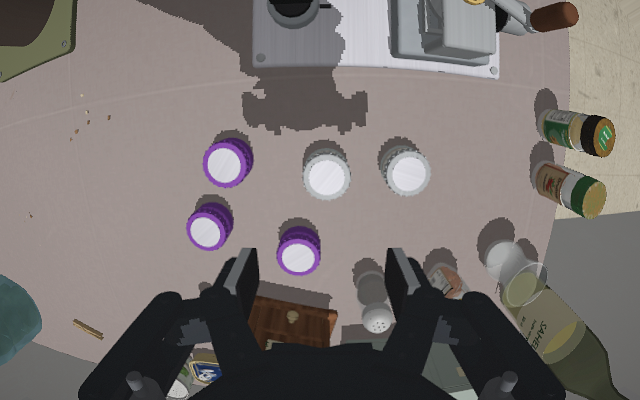

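>>> arm_command(steps=[0,0,0,0.05,0.12,2,60,0,0,0,0.05,0.12,3.8,60,0,0,0,0.05,0.12,5.2,60,0,0,0,0.05,0.12,6.05,60,0,0,0,0.05,0.12,6.05,60])

```text
t: 3.05
tcp_pos: [0.431, -0.2879, 0.0074]
ee_rot: [-179.8, -0.1, 88.3]
ft_force: [-0.6, 0.5, 1.2]
width: 0.767
grasp_force: 0.0
```

>>> arm_command(steps=[0,0,0,0,0,0,255,0,0,0,0,0,0,255,0,0,0,0,0,0,255,0,0,0,0,0,0,255], squeeze=50)

```text
t: 3.55
tcp_pos: [0.4329, -0.2892, 0.0095]
ee_rot: [180.0, 0.0, 88.3]
ft_force: [-0.6, 0.1, -0.2]
width: 0.002
grasp_force: 0.0
```

```bash
python3 - <<'E'
from look import *
s=robot.sense(); print(s['t'],s['tcp_pos'],s['width'],s['grasp_force'],s['ft_force'])
p=s['tcp_pos']
A=[p+[0,0,.09],(.44,-.2,p[2]+.09),(.46,-.08,p[2]+.09),W(0,-50,110),W(0,-50,26)]
units([(a,88.4) for a in A])
E
```

```text
3.55 [ 0.43287564 -0.28921115  0.00946917] 0.0018726301075387359 0.0 [-0.56586484  0.08710819 -0.24466778]
[0.01, 0.01, -0.01] [-0.0, 0.0, -3.6]
[0.01, 0.01, -0.01] [3.57, 0.18, -3.6]
[0.01, 0.01, -0.01] [8.39, 0.84, -3.6]
[0.01, 0.01, -0.01] [12.74, 3.4, -4.02]
[0.01, 0.01, -0.01] [12.74, 3.39, -0.66]
```

```bash
python3 - <<'E'
from look import *
c=snap('wrist','w3'); t=snap('top','t3'); 
a=c['image'][:,100:540,::-1]; b=cv2.resize(t['image'][150:300,330:470,::-1],None,fx=2.5,fy=2.5)
h=np.zeros((400,800,3),np.uint8); h[:,:440]=a; h[:375,445:795]=b; cv2.imwrite('pics/m3.png',h)
E
```

```text
(no output)
```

View pics/m3.png

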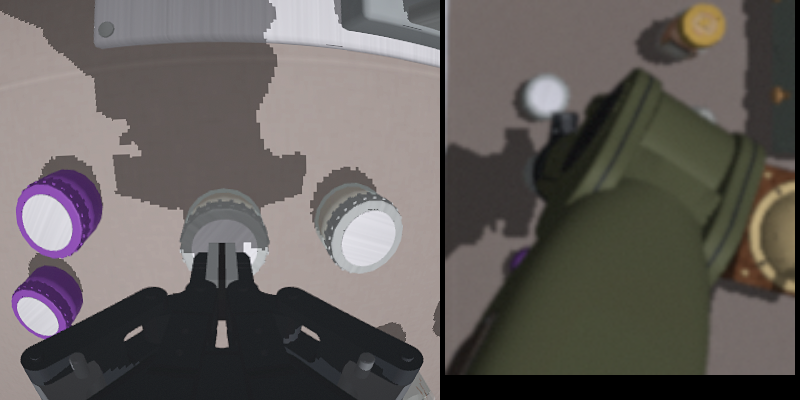

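```bash
python3 - <<'E'
from look import *
c=load('w3')
for p in [(465,238),(324,218),(324,235),(324,250),(281,248),(368,248)]: print(p,wray(c,*p,.038).round(4))
print(robot.sense()['tcp_pos'])
E
```

```text
(465, 238) [ 0.515  -0.2855  0.038 ]
(324, 218) [ 0.4337 -0.2695  0.038 ]
(324, 235) [ 0.4335 -0.2793  0.038 ]
(324, 250) [ 0.4332 -0.2883  0.038 ]
(281, 248) [ 0.4098 -0.2865  0.038 ]
(368, 248) [ 0.4573 -0.2881  0.038 ]
[ 0.43268681 -0.28908606  0.00921848]
```

```bash
cat >> look.py <<'E'
def wproj(c,X):
    p=np.array(c['R'])@np.array(X)+np.array(c['t']); r=np.hypot(p[0],p[1]); th=np.arctan2(r,p[2]); return np.array([c['cx']+c['fx']*th*p[0]/r,c['cy']+c['fx']*th*p[1]/r])
E
python3 - <<'E'
from look import *
c=load('w3'); p=robot.sense()['tcp_pos']; R,t=np.array(c['R']),np.array(c['t']); print('cam',-R.T@t)
for z in (.0,.0092,.028,.038,.05): print(z,wproj(c,[p[0],p[1],z]),wproj(c,[p[0],p[1]+.011,z]))
print('jar bottom edge back',wproj(c,[p[0],-.2885+.025,0]),'top back',wproj(c,[p[0],-.2885+.025,.038]))
i=c['image'][160:320,240:420,::-1]; cv2.imwrite('pics/z3.png',cv2.resize(i,None,fx=4,fy=3.7,interpolation=2))
E
```

```text
cam [ 0.43420653 -0.208928    0.18729325]
0.0 [322.76004743 223.91067297] [322.25978222 208.22519074]
0.0092 [322.82430412 229.6516667 ] [322.30354069 213.39221994]
0.028 [322.97345128 243.05765032] [322.4058453  225.53393892]
0.038 [323.06424311 251.27461919] [322.46865621 233.03186107]
0.05 [323.18570669 262.33571836] [322.55336029 243.19659182]
jar bottom edge back [321.56547994 186.49613367] top back [321.62687772 207.22962765]
```

View pics/z3.png

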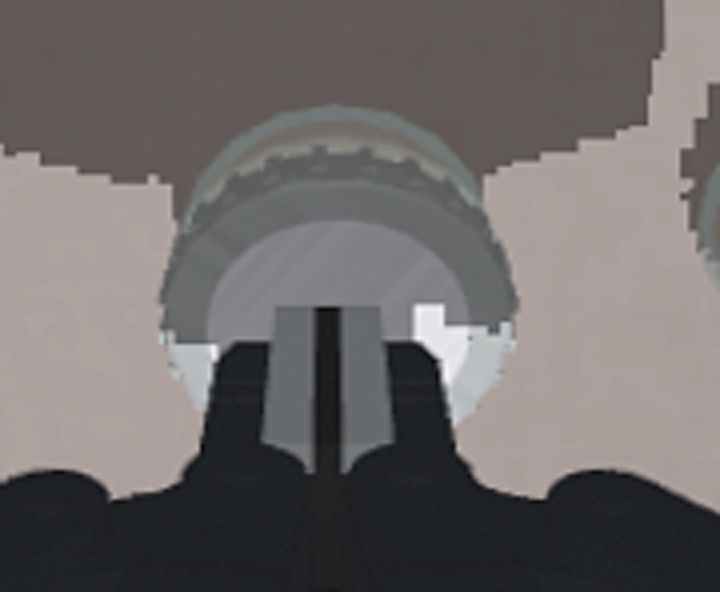

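```bash
python3 - <<'E'
from look import *
c=snap('scene','s3'); p=robot.sense()['tcp_pos']
print(proj(c,p),proj(c,p+[0,0,.04]),proj(c,[.4335,-.288,.038]),proj(c,[.4335,-.288,0]))
i=c['image'][120:270,280:480,::-1]; cv2.imwrite('pics/zs3.png',cv2.resize(i,None,fx=4,fy=4,interpolation=2))
E
```

```text
[361.26123132 213.08144117] [362.03025466 202.92928737] [361.424343   205.88786727] [360.70735308 215.44234107]
```

View pics/zs3.png

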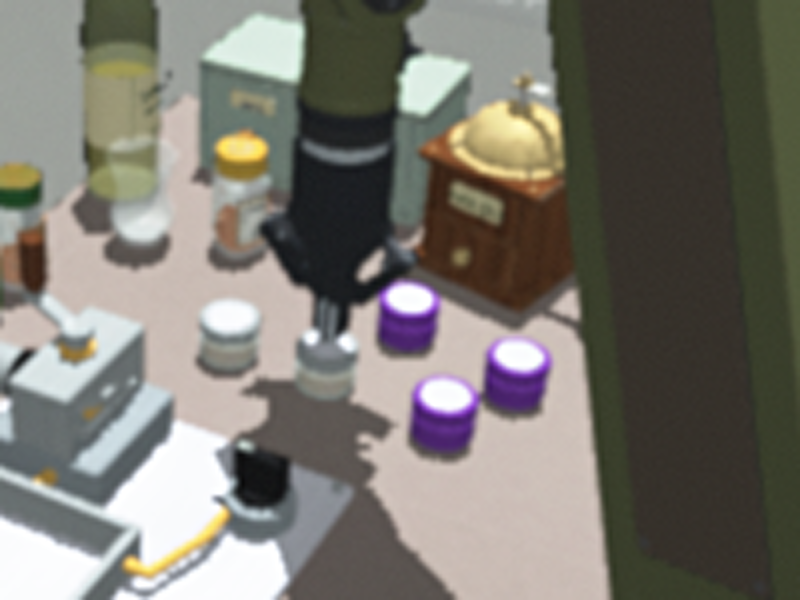

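>>> arm_command(steps=[0,0,0,0,0,-1,255,0,0,0,0,0,-2.4,255,0,0,0,0,0,-2.4,255,0,0,0,0,0,-2.4,60,0,0,0,0,0,-2.4,60])

```text
t: 4.32
tcp_pos: [0.4316, -0.2884, 0.0678]
ee_rot: [-179.9, -0.1, 88.3]
ft_force: [0.5, -0.1, -1.7]
width: 0.419
grasp_force: 0.0
```

```bash
python3 - <<'E'
from look import *
c=snap('wrist','w4'); t=snap('top','t4'); s=robot.sense(); print(s['t'],s['tcp_pos'],s['width'],s['ft_force'])
caps(c); caps(c,100)
E
```

```text
4.425 [ 0.43171794 -0.28845599  0.06791639] 0.5888821498202078 [-0.94824935 -0.38548149 -0.89008262]
cap px 291 313 r 17.5 fill 0.66 [ 0.4016 -0.3793  0.038 ]
cap px 169 277 r 20.0 fill 0.69 [ 0.2957 -0.3456  0.038 ]
cap px 326 214 r 33.3 fill 0.69 [ 0.4336 -0.2888  0.038 ]
cap px 437 206 r 31.3 fill 0.82 [ 0.5172 -0.2862  0.038 ]
cap px 186 194 r 23.3 fill 0.83 [ 0.3285 -0.2707  0.038 ]
cap px 291 313 r 17.9 fill 0.66 [ 0.4015 -0.3794  0.038 ]
cap px 169 277 r 20.0 fill 0.69 [ 0.2957 -0.3456  0.038 ]
```

View pics/w4.png

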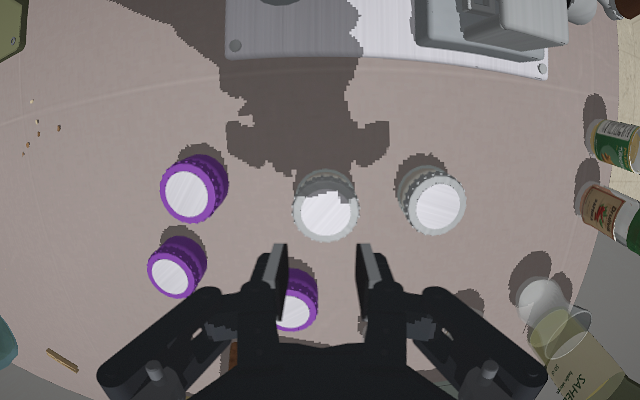

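>>> arm_command(steps=[0,0,0,0,0.05,1,60,0,0,0,0,0.05,2.2,60,0,0,0,0,0.05,2.9,60,0,0,0,0,0.05,3.2,60,0,0,0,0,0.05,3.2,60])

```text
t: 5.05
tcp_pos: [0.4334, -0.2887, -0.0115]
ee_rot: [-179.9, -0.0, 88.3]
ft_force: [0.4, -0.6, -0.0]
width: 0.765
grasp_force: 0.0
```

>>> arm_command(steps=[0,0,0,0,0,0.2,60,0,0,0,0,0,0.4,60,0,0,0,0,0,0.4,60])

```text
t: 5.42
tcp_pos: [0.4336, -0.2889, -0.0212]
ee_rot: [-180.0, -0.0, 88.3]
ft_force: [0.0, 0.3, 0.2]
width: 0.765
grasp_force: 0.0
```

```bash
python3 - <<'E'
from look import *
c=snap('wrist','w5');s=robot.sense(); print(s['t'],s['tcp_pos'],s['width'],s['ft_force'])
i=c['image'][160:320,220:420,::-1]; cv2.imwrite('pics/z5.png',cv2.resize(i,None,fx=3.5,fy=3.5,interpolation=2))
E
```

```text
5.475 [ 0.43375257 -0.28902013 -0.02101648] 0.7612144442918231 [-0.04602087 -0.17305743 -0.28783422]
```

View pics/z5.png

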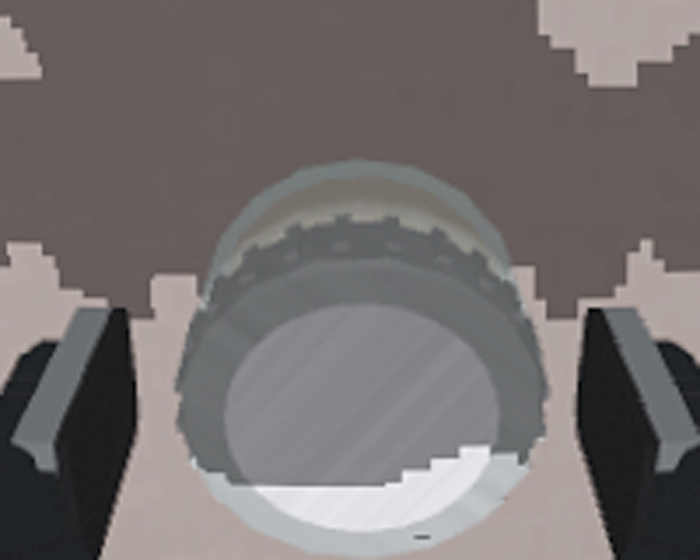

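>>> arm_command(steps=[0,0,0,0,0,0,255,0,0,0,0,0,0,255,0,0,0,0,0,0,255,0,0,0,0,0,0,255], squeeze=50)

```text
t: 5.98
tcp_pos: [0.4341, -0.2892, -0.0205]
ee_rot: [180.0, 0.0, 88.3]
ft_force: [-0.6, 1.3, 5.7]
width: 0.569
grasp_force: 51.5
```

>>> arm_command(steps=[0,0,0,0,0,-0.6,255,0,0,0,0,0,-0.6,255])

```text
t: 6.22
tcp_pos: [0.4348, -0.2897, -0.0049]
ee_rot: [179.9, 0.1, 88.3]
ft_force: [0.4, 0.4, -1.6]
width: 0.568
grasp_force: 51.9
```

```bash
python3 - <<'E'
from look import *
s=robot.sense(); print(s['t'],s['tcp_pos'],s['width']*85,s['grasp_force'],s['ft_force'])
c=snap('wrist','w6')
i=c['image'][160:320,220:420,::-1]; cv2.imwrite('pics/z6.png',cv2.resize(i,None,fx=3.5,fy=3.5,interpolation=2))
E
```

```text
6.225 [ 0.43477767 -0.28971417 -0.00491499] 48.32114339484725 51.87645971775055 [ 0.38361433  0.35978075 -1.57233756]
```

```bash
python3 - <<'E'
from look import *
s=robot.sense(); z=.085
units([(a,88.4) for a in [(.4345,-.2895,z),(.44,-.2,z),(.46,-.08,z),W(0,-50,85)]])
print(W(0,-50,0))
E
```

```text
[0.02, 0.01, -0.01] [-0.0, 0.01, -3.62]
[0.02, 0.01, -0.01] [3.58, 0.12, -3.62]
[0.02, 0.01, -0.01] [8.4, 0.78, -3.62]
[0.02, 0.01, -0.01] [12.74, 3.34, -3.62]
[0.52689019 0.02661988 0.        ]
```

>>> arm_command(steps=[0,0,0,0,0,-1.8,255,0,0,0,0,0,-3.6,255,0,0,0,1.7,0.05,-3.6,255,0,0,0,3.5,0.1,-3.6,255,0,0,0,5,0.3,-3.6,255])

```text
t: 6.9
tcp_pos: [0.4442, -0.1628, 0.0837]
ee_rot: [-180.0, -0.0, 88.3]
ft_force: [0.0, 0.3, -2.2]
width: 0.57
grasp_force: 52.6
```

>>> arm_command(steps=[0,0,0,1.7,0.25,0,255,0,0,0,3.4,0.5,0,255,0,0,0,5,1.3,0,255,0,0,0,6.4,2.2,0,255,0,0,0,7.74,3.04,0,255])

```text
t: 7.52
tcp_pos: [0.5269, 0.0282, 0.0837]
ee_rot: [-180.0, 0.0, 88.4]
ft_force: [-0.1, -0.3, -2.2]
width: 0.566
grasp_force: 52.6
```

>>> arm_command(steps=[0,0,0,0,0,0,255,0,0,0,0,0,0,255,0,0,0,0,0,0,255])

```text
t: 7.9
tcp_pos: [0.5254, 0.026, 0.0837]
ee_rot: [-179.9, 0.0, 88.3]
ft_force: [-0.4, -0.6, -1.8]
width: 0.564
grasp_force: 52.6
```

```bash
python3 - <<'E'
from look import *
s=robot.sense(); print(s['t'],s['tcp_pos'],s['ee_rot'],s['width']*85,s['grasp_force'],s['ft_force'])
c=snap('wrist','w7')
units([(W(0,-50,-6),88.4)])
a=np.hstack([cv2.resize(load('w6')['image'][120:320,200:440],(384,320)),cv2.resize(c['image'],(416,320))])
cv2.imwrite('pics/w7.png',a[:,:,::-1])
E
```

```text
7.9 [0.52538218 0.02602236 0.08365506] [-1.79922171e+02  2.21406071e-02  8.82719691e+01] 47.9194890635758 52.6071560382843 [-0.39432835 -0.6156345  -1.82629429]
[-0.01, 0.0, -0.03] [0.03, 0.05, 3.59]
```

View pics/w7.png

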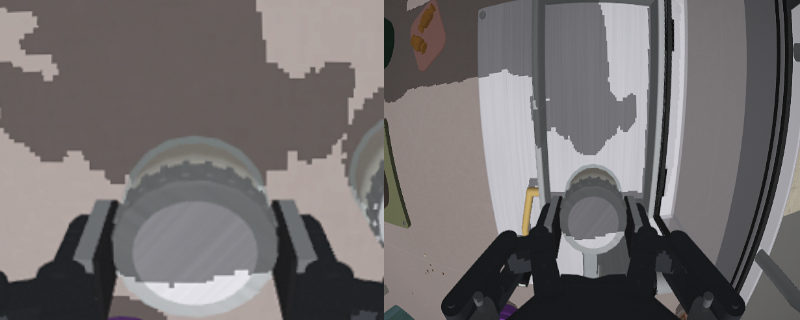

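```bash
python3 - <<'E'
from look import *
c=load('w7')
for y in (-105,-113):
  print([wproj(c,W(x,y,46)).round().tolist() for x in (-65,-30,30,65)])
for y in (0,60,105): print(y,[wproj(c,W(x,y,46)).round().tolist() for x in (-73,-65,65,73)])
im=c['image'].astype(int).sum(2)//3
for v in (120,160,200): print(v,im[v,225:470].tolist()[::3])
i=c['image'][180:330,200:470,::-1]; cv2.imwrite('pics/z7.png',cv2.resize(i,None,fx=2.9,fy=2.9,interpolation=2))
E
```

```text
[[246.0, 270.0], [288.0, 271.0], [362.0, 271.0], [403.0, 270.0]]
[[248.0, 278.0], [289.0, 280.0], [361.0, 279.0], [402.0, 278.0]]
0 [[224.0, 143.0], [234.0, 143.0], [415.0, 142.0], [425.0, 143.0]]
60 [[221.0, 61.0], [231.0, 60.0], [417.0, 59.0], [428.0, 60.0]]
105 [[221.0, 1.0], [232.0, 0.0], [416.0, 0.0], [427.0, 1.0]]
120 [134, 107, 90, 97, 88, 76, 75, 73, 111, 115, 113, 111, 113, 113, 114, 113, 110, 114, 111, 114, 114, 116, 114, 112, 112, 115, 115, 114, 115, 115, 116, 118, 117, 115, 114, 114, 114, 117, 112, 116, 113, 115, 115, 109, 201, 200, 201, 200, 203, 201, 111, 115, 115, 113, 119, 198, 193, 200, 196, 198, 106, 94, 75, 76, 75, 112, 170, 168, 150, 57, 44, 45, 185, 192, 191, 191, 190, 207, 208, 155, 123, 119]
160 [199, 200, 82, 94, 95, 81, 76, 75, 73, 113, 114, 198, 201, 146, 113, 113, 111, 111, 112, 113, 115, 114, 113, 114, 113, 113, 114, 113, 114, 114, 115, 117, 116, 114, 116, 115, 114, 118, 113, 117, 111, 116, 116, 113, 111, 195, 137, 116, 114, 113, 113, 180, 200, 198, 193, 196, 194, 199, 197, 197, 114, 74, 75, 75, 91, 168, 169, 161, 37, 36, 44, 168, 193, 192, 191, 203, 208, 201, 158, 125, 120, 121]
200 [196, 201, 201, 161, 167, 171, 97, 80, 80, 111, 199, 198, 199, 203, 198, 198, 197, 195, 195, 195, 198, 195, 199, 200, 199, 197, 201, 197, 198, 199, 199, 201, 200, 196, 202, 199, 196, 201, 197, 201, 196, 198, 197, 198, 199, 200, 199, 202, 196, 202, 202, 201, 199, 195, 197, 194, 196, 197, 197, 114, 75, 75, 75, 111, 173, 168, 109, 26, 49, 44, 196, 192, 192, 191, 209, 208, 155, 157, 120, 120, 120, 119]
```

View pics/z7.png

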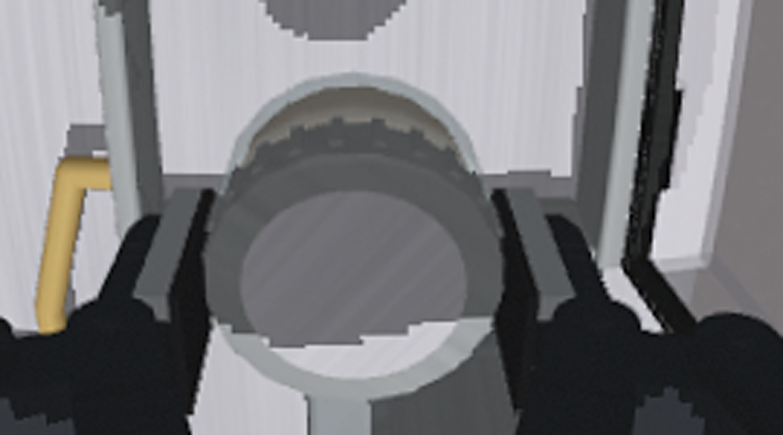

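```bash
python3 - <<'E'
from look import *
c=load('w7'); print('floor line pred',wproj(c,W(0,-105,12)),wproj(c,W(40,-105,12)))
im=c['image'].astype(int).sum(2)//3
print(im[225:262,392].tolist()); print(im[225:262,260].tolist())
for u in (260,392): print(wray(c,u,240,.012))
for n in ('w2','w4'):
    d=load(n); g=cv2.cvtColor(d['image'],cv2.COLOR_RGB2GRAY)
    if n=='w2':
        print('plate corners w2',wray(d,252,68,.012),wray(d,499,78,.012))
        print(g[60:90,300].tolist(),g[60:90,470].tolist(), g[50,240:262].tolist(), g[60,485:512].tolist())
E
```

```text
floor line pred [324.58666197 251.95152475] [368.1780257  251.43172111]
[197, 197, 197, 196, 196, 196, 196, 196, 196, 196, 196, 196, 196, 197, 199, 184, 108, 114, 115, 114, 115, 116, 110, 87, 79, 80, 82, 84, 69, 35, 24, 26, 27, 26, 27, 26, 25]
[198, 197, 197, 197, 197, 198, 198, 198, 198, 197, 198, 197, 197, 200, 186, 107, 113, 114, 114, 106, 95, 88, 90, 89, 90, 90, 89, 89, 90, 90, 89, 89, 90, 90, 89, 89, 90]
[ 0.4671174  -0.01492358  0.012     ]
[ 0.58707893 -0.01884222  0.012     ]
plate corners w2 [ 0.35956336 -0.17283238  0.012     ] [ 0.63641252 -0.17943873  0.012     ]
[127, 126, 125, 119, 113, 107, 96, 81, 82, 82, 83, 81, 82, 82, 84, 85, 86, 84, 83, 82, 82, 82, 83, 82, 82, 83, 82, 83, 83, 82] [150, 138, 107, 95, 93, 86, 168, 202, 203, 203, 204, 204, 202, 196, 188, 165, 141, 143, 146, 150, 151, 149, 145, 144, 146, 146, 147, 146, 146, 146] [80, 80, 80, 79, 80, 80, 80, 80, 80, 80, 80, 77, 99, 112, 120, 124, 125, 125, 126, 127, 125, 125] [156, 155, 155, 144, 170, 207, 206, 203, 201, 203, 200, 201, 204, 202, 165, 141, 144, 146, 145, 146, 146, 148, 145, 146, 146, 145, 146]
```

>>> arm_command(steps=[0,0,0,0.1,0.2,1,255,0,0,0,0.1,0.2,2,255,0,0,0,0.1,0.2,3,255,0,0,0,0.1,0.2,3.4,255,0,0,0,0.1,0.2,3.6,255])

```text
t: 8.57
tcp_pos: [0.5313, 0.0288, -0.0062]
ee_rot: [-180.0, 0.0, 88.3]
ft_force: [0.2, 0.4, -0.8]
width: 0.567
grasp_force: 52.6
```

>>> arm_command(steps=[0,0,0,0,0,0,255,0,0,0,0,0,0,255])

```text
t: 8.82
tcp_pos: [0.5324, 0.0293, -0.0052]
ee_rot: [179.9, -0.0, 88.3]
ft_force: [0.2, -0.5, -1.9]
width: 0.568
grasp_force: 52.6
```

```bash
sed -i 's/^Q=.*/Q=[.5315,.0785,-.0265]/' look.py; python3 - <<'E'
from look import *
s=robot.sense(); print(s['t'],s['tcp_pos'],s['ee_rot'],s['width']*85,s['grasp_force'],s['ft_force'])
E
```

```text
8.825 [ 0.53240627  0.02925271 -0.00521289] [ 1.79905602e+02 -7.38780049e-03  8.83344321e+01] 48.295415048747785 52.60703444480896 [ 0.22234476 -0.46853981 -1.87528802]
```

>>> arm_command(steps=[0,0,0,0,0,0.06,255,0,0,0,0,0,0.1,255,0,0,0,0,0,0.1,255])

```text
t: 9.2
tcp_pos: [0.5317, 0.0293, -0.0085]
ee_rot: [180.0, -0.0, 88.3]
ft_force: [-1.0, 0.6, -1.9]
width: 0.565
grasp_force: 52.8
```

>>> arm_command(steps=[0,0,0,0,0,0.04,255,0,0,0,0,0,0.06,255,0,0,0,0,0,0.06,255])

```text
t: 9.57
tcp_pos: [0.5319, 0.0293, -0.0086]
ee_rot: [179.9, -0.0, 88.3]
ft_force: [-2.4, -0.1, 9.5]
width: 0.572
grasp_force: 37.6
```

>>> arm_command(steps=[0,0,0,0,0,-0.06,60,0,0,0,0,0,-0.06,60,0,0,0,0,0,-0.06,60,0,0,0,0,0,-1,60,0,0,0,0,0,-2,60])

```text
t: 10.2
tcp_pos: [0.5309, 0.0292, 0.0398]
ee_rot: [-179.9, 0.0, 88.3]
ft_force: [0.7, -0.0, -0.3]
width: 0.768
grasp_force: 0.0
```

>>> arm_command(steps=[0,0,0,0,0,-2.4,60,0,0,0,0,0,-2.4,60,0,0,0,0,0,-2.4,60])

```text
t: 10.58
tcp_pos: [0.5314, 0.0293, 0.0997]
ee_rot: [180.0, -0.0, 88.3]
ft_force: [-0.3, 0.9, -0.1]
width: 0.762
grasp_force: 0.0
```

```bash
python3 - <<'E'
from look import *
s=robot.sense(); print(s['t'],s['tcp_pos'],s['ee_rot'],s['width']*85)
c=snap('wrist','w8'); t=snap('top','t8'); caps(c,165,.05); caps(c,100,.05)
im=t['image'];h=cv2.cvtColor(im,cv2.COLOR_RGB2HSV)
m=np.zeros(h.shape[:2],np.uint8); r=(slice(165,245),slice(340,440)); m[r]=((h[r][...,2]>135)&(h[r][...,1]<30))
n,l,st,ce=cv2.connectedComponentsWithStats(m)
for i in range(1,n):
    if st[i,4]>60: print('top cap',st[i],ce[i].round(1),(ray(t,*ce[i],.038)+[.0022,.001,0]).round(4))
units([((.44,-.1,.11),88.4),((.49,-.22,.11),88.4),((.5185,-.287,.11),88.4)])
E
```

```text
10.575 [0.53142174 0.02925657 0.09969604] [ 1.79998902e+02 -1.46449174e-03  8.83370473e+01] 64.7956036241687
cap px 279 308 r 45.2 fill 0.52 [ 0.4878 -0.0718  0.05  ]
cap px 203 364 r 20.5 fill 0.59 [ 0.3885 -0.1636  0.05  ]
cap px 437 364 r 22.8 fill 0.53 [ 0.6566 -0.1711  0.05  ]
top cap [363 180  17  17 223] [370.6 187.9] [ 0.5187 -0.287   0.038 ]
top cap [400 226  12  12 122] [405.5 231.5] [ 0.3999 -0.3791  0.038 ]
[-0.03, 0.0, -0.01] [-5.27, -3.46, -0.45]
[-0.03, 0.0, -0.01] [-10.01, -1.32, -0.46]
[-0.03, 0.0, -0.01] [-12.66, -0.1, -0.46]
```

>>> arm_command(steps=[0,0,0,-2.2,-1.5,-0.45,60,0,0,0,-4,-2.9,-0.45,60,0,0,0,-6,-3,-0.45,60,0,0,0,-8,-2.2,-0.45,60,0,0,0,-10,-1.3,-0.45,60])

```text
t: 11.3
tcp_pos: [0.4906, -0.2208, 0.1098]
ee_rot: [-179.9, -0.1, 88.3]
ft_force: [0.6, 0.2, -0.0]
width: 0.766
grasp_force: 0.0
```

>>> arm_command(steps=[0,0,0,-1.6,0.7,0,60,0,0,0,-2.66,1.2,0,60,0,0,0,-2.66,1.2,0,60,0,0,0,-2.66,1.2,0,60])

```text
t: 11.8
tcp_pos: [0.5184, -0.2858, 0.1098]
ee_rot: [-179.8, -0.1, 88.3]
ft_force: [-0.5, 0.3, 0.6]
width: 0.762
grasp_force: 0.0
```

```bash
python3 - <<'E'
from look import *
c=snap('wrist','w9');t=snap('top','t9'); s=robot.sense(); print(s['t'],s['tcp_pos'],s['ee_rot'],s['width']*85)
caps(c); 
im=t['image']; g=cv2.cvtColor(im,cv2.COLOR_RGB2GRAY)
x=proj(t,W(0,-50,50)); print('expected jar b',x)
u,v=int(x[0]),int(x[1]); print(g[v-14:v+16:2,u-16:u+18:2])
units([((.5187,-.287,-.0205),88.4)])
E
```

```text
11.9 [ 0.51884625 -0.28556629  0.11054291] [-1.79891686e+02 -7.09248784e-02  8.83963061e+01] 64.83497807336084
cap px 455 285 r 14.5 fill 0.64 [ 0.6523 -0.3875  0.038 ]
cap px 205 282 r 12.7 fill 0.65 [ 0.3966 -0.3743  0.038 ]
cap px 120 253 r 15.8 fill 0.63 [ 0.2967 -0.3447  0.038 ]
cap px 323 195 r 28.5 fill 0.86 [ 0.5187 -0.2857  0.038 ]
cap px 128 186 r 17.9 fill 0.72 [ 0.33   -0.2701  0.038 ]
cap px 387 18 r 29.5 fill 0.5 [ 0.5745 -0.1379  0.038 ]
expected jar b [253.99474922 183.14270642]
[[179 181 179 178 180 180 180 179 182 181 182 183 183 183 183 182 183]
 [179 180 181 182 183 182 183 182 182 184 185 185 186 186 186 186 185]
 [182 182 182 182 182 184 182 183 183 184 184 186 185 185 184 187 186]
 [183 183 183 184 184 184 177 159 152 149 151 180 187 187 186 186 188]
 [181 179 181 181 179 170 141 148 157 158 144 143 158 185 184 186 186]
 [180 179 180 181 172 143 157 177 179 180 179 158 135 167 186 187 185]
 [180 179 179 180 167 146 175 178 181 181 182 178 143 132 184 185 185]
 [182 180 181 182 153 152 180 178 179 183 184 182 143 110 175 188 187]
 [179 179 180 178 125 151 181 180 180 180 184 182 145 112 173 187 187]
 [182 183 183 181 119 138 175 182 183 184 181 164 131 108 180 188 188]
 [182 181 181 183 148 113 150 171 180 179 164 141 106 132 187 188 188]
 [179 179 180 180 173 114 110 130 140 137 125  99 123 178 189 187 188]
 [178 180 178 179 180 171 118  92  89  95 107 152 179 187 187 188 189]
 [178 178 178 177 177 180 179 165 162 165 182 185 186 186 188 188 190]
 [180 180 180 180 181 181 181 181 181 183 183 182 184 185 185 187 186]]
[-0.02, -0.01, -0.0] [-0.06, 0.01, 5.24]
```

>>> arm_command(steps=[0,0,0,-0.03,0,1.8,60,0,0,0,-0.03,0,3.6,60,0,0,0,-0.03,0,4.7,60,0,0,0,-0.03,0,5.2,60,0,0,0,-0.03,0,5.2,60])

```text
t: 12.52
tcp_pos: [0.5194, -0.287, -0.019]
ee_rot: [-179.9, -0.0, 88.4]
ft_force: [-0.5, 0.7, 0.1]
width: 0.767
grasp_force: 0.0
```

>>> arm_command(steps=[0,0,0,0,0,0,255,0,0,0,0,0,0,255,0,0,0,0,0,0,255,0,0,0,0,0,0,255], squeeze=60)

```text
t: 13.02
tcp_pos: [0.5214, -0.2885, -0.0169]
ee_rot: [179.8, 0.1, 88.3]
ft_force: [-0.7, 0.8, 6.2]
width: 0.562
grasp_force: 62.5
```

>>> arm_command(steps=[0,0,0,0,0,-0.6,255,0,0,0,0,0,-0.6,255])

```text
t: 13.28
tcp_pos: [0.5212, -0.2886, -0.0021]
ee_rot: [179.8, 0.1, 88.3]
ft_force: [-0.3, -0.8, -1.2]
width: 0.562
grasp_force: 62.0
```

```bash
python3 - <<'E'
from look import *
s=robot.sense(); z=.085
units([(a,88.4) for a in [(.517,-.286,z),(.45,-.2,z),(.45,-.09,z),W(0,50,85)]])
E
```

```text
[0.03, 0.02, -0.01] [0.09, -0.16, -3.48]
[0.03, 0.02, -0.01] [3.45, -2.94, -3.5]
[0.03, 0.02, -0.01] [7.85, -3.07, -3.5]
[0.03, 0.02, -0.01] [16.68, -0.01, -3.51]
```

>>> arm_command(steps=[0,0,0,0,0,-1.8,255,0,0,0,0,-0.2,-3.5,255,0,0,0,1.7,-1.6,-3.5,255,0,0,0,3.4,-2.9,-3.5,255,0,0,0,5.4,-3,-3.5,255])

```text
t: 13.9
tcp_pos: [0.4457, -0.1495, 0.0835]
ee_rot: [-179.9, -0.0, 88.2]
ft_force: [1.1, -0.3, -0.8]
width: 0.562
grasp_force: 62.3
```

>>> arm_command(steps=[0,0,0,2,0,0,255,0,0,0,4,0.5,0,255,0,0,0,6,1.1,0,255,0,0,0,8,1.9,0,255,0,0,0,9.8,2.6,0,255])

```text
t: 14.52
tcp_pos: [0.5215, 0.0942, 0.0838]
ee_rot: [180.0, 0.0, 88.4]
ft_force: [0.0, -1.0, -0.9]
width: 0.562
grasp_force: 62.3
```

>>> arm_command(steps=[0,0,0,1.48,0.4,0,255,0,0,0,1.48,0.4,0,255,0,0,0,1.48,0.4,0,255,0,0,0,1.48,0.4,0,255])

```text
t: 15.02
tcp_pos: [0.5313, 0.1279, 0.0836]
ee_rot: [-180.0, 0.0, 88.3]
ft_force: [-0.5, -0.8, -1.3]
width: 0.564
grasp_force: 62.3
```

```bash
python3 - <<'E'
from look import *
s=robot.sense(); print(s['t'],s['tcp_pos'],s['ee_rot'],s['width']*85,s['grasp_force'],s['ft_force'])
units([(W(0,50,-2),88.4)])
c=snap('wrist','w10'); g=c['image'].astype(int).sum(2)//3
for v in (100,140): print(v,g[v,225:440].tolist()[::3], [wproj(c,W(x,0,46))[0].round() for x in (-65,65)])
for y in (60,80,100): print(y,[wproj(c,W(x,y,46)).round().tolist() for x in (-73,-65,65,73)])
E
```

```text
15.025 [0.53129297 0.1279362  0.08359999] [-1.79953451e+02  2.68595104e-02  8.82640639e+01] 47.966922138540326 62.33628988265991 [-0.49434631 -0.84857565 -1.26553019]
[-0.01, 0.01, -0.03] [0.03, 0.06, 3.42]
100 [80, 76, 73, 149, 151, 150, 150, 134, 80, 81, 81, 81, 80, 80, 81, 81, 81, 81, 80, 81, 80, 80, 81, 80, 80, 81, 82, 82, 82, 81, 81, 81, 82, 83, 82, 81, 82, 81, 82, 81, 81, 154, 149, 151, 151, 149, 150, 150, 150, 149, 150, 150, 150, 151, 152, 151, 151, 150, 150, 152, 150, 154, 81, 84, 82, 82, 81, 82, 82, 83, 81, 81] [np.float64(246.0), np.float64(404.0)]
140 [208, 95, 97, 93, 82, 78, 80, 103, 116, 116, 117, 118, 119, 118, 121, 118, 120, 122, 123, 122, 122, 122, 119, 123, 123, 125, 122, 122, 124, 124, 122, 124, 124, 125, 122, 117, 124, 123, 121, 123, 123, 119, 120, 123, 120, 121, 122, 121, 119, 120, 120, 122, 119, 121, 182, 206, 205, 206, 208, 119, 77, 82, 79, 80, 167, 182, 176, 29, 37, 50, 39, 201] [np.float64(246.0), np.float64(404.0)]
60 [[228.0, 196.0], [238.0, 196.0], [411.0, 195.0], [421.0, 195.0]]
80 [[226.0, 170.0], [236.0, 170.0], [413.0, 169.0], [424.0, 169.0]]
100 [[224.0, 143.0], [234.0, 143.0], [415.0, 142.0], [425.0, 143.0]]
```

>>> arm_command(steps=[0,0,0,0,0.06,1,255,0,0,0,0,0.06,2,255,0,0,0,0,0.06,3,255,0,0,0,0,0.06,3.4,255,0,0,0,0,0.06,3.4,255])

```text
t: 15.7
tcp_pos: [0.5329, 0.1283, -0.0016]
ee_rot: [-179.9, 0.0, 88.3]
ft_force: [0.3, -0.1, -0.2]
width: 0.56
grasp_force: 62.3
```

>>> arm_command(steps=[0,0,0,0,0,0.05,255,0,0,0,0,0,0.1,255,0,0,0,0,0,0.1,255])

```text
t: 16.08
tcp_pos: [0.5338, 0.1291, -0.0033]
ee_rot: [179.9, -0.0, 88.3]
ft_force: [-0.2, -0.4, -0.8]
width: 0.559
grasp_force: 62.3
```

>>> arm_command(steps=[0,0,0,0,0,0.04,255,0,0,0,0,0,0.08,255,0,0,0,0,0,0.08,255])

```text
t: 16.45
tcp_pos: [0.5337, 0.1292, -0.0049]
ee_rot: [180.0, -0.0, 88.3]
ft_force: [-1.9, 0.1, 5.7]
width: 0.562
grasp_force: 63.2
```

>>> arm_command(steps=[0,0,0,0,0,0,60,0,0,0,0,0,0,60,0,0,0,0,0,0,60,0,0,0,0,0,-1,60,0,0,0,0,0,-2,60])

```text
t: 17.08
tcp_pos: [0.5329, 0.1289, 0.0443]
ee_rot: [-179.9, 0.0, 88.3]
ft_force: [-0.4, -0.6, 0.3]
width: 0.767
grasp_force: 0.0
```

>>> arm_command(steps=[0,0,0,0,0,-2.2,60,0,0,0,0,0,-4.4,60,0,0,0,0,0,-6,60,0,0,0,0,0,-8,60,0,0,0,0,0,-8,60])

```text
t: 17.7
tcp_pos: [0.5363, 0.1296, 0.2486]
ee_rot: [179.5, -0.1, 88.3]
ft_force: [0.6, -0.3, -0.7]
width: 0.761
grasp_force: 0.0
```

```bash
sed -i 's/^Q=.*/Q=[.5325,.0785,-.0265]/' look.py; python3 - <<'E'
from look import *
s=robot.sense(); print(s['t'],s['tcp_pos'],s['ee_rot'],s['width']*85,s['ft_force'])
c=snap('wrist','w11');
# handle: horizontal-ish bar along world y; look for it around prediction
a=1.75
H=lambda y:W(73-191*np.cos(a)+12*np.sin(a),y,48+191*np.sin(a)+12*np.cos(a))
for y in (-50,0,50): print(wproj(c,H(y)))
g=cv2.cvtColor(c['image'],cv2.COLOR_RGB2GRAY)
for y in (-20,0,30):
    u,v=wproj(c,H(y)).round().astype(int); print(u,v,g[v,max(0,u-60):min(640,u+40)].tolist()[::2])
E
```

```text
17.7 [0.53625523 0.12964996 0.24863977] [ 1.79512055e+02 -1.32652377e-01  8.83387819e+01] 64.7105712770669 [ 0.57827129 -0.30915391 -0.6787841 ]
[455.09019171 323.66598209]
[467.67305557 276.74482219]
[479.61044991 219.37609888]
463 297 [24, 25, 24, 24, 24, 23, 25, 23, 22, 25, 25, 24, 27, 27, 27, 27, 23, 25, 23, 24, 23, 78, 134, 147, 161, 155, 131, 128, 112, 113, 18, 25, 24, 24, 25, 22, 24, 26, 25, 23, 24, 23, 20, 37, 103, 101, 101, 101, 101, 101]
468 277 [85, 85, 85, 86, 67, 25, 23, 24, 22, 82, 172, 168, 168, 167, 167, 195, 179, 137, 139, 78, 108, 128, 142, 158, 157, 152, 92, 167, 166, 168, 161, 166, 167, 163, 168, 161, 162, 165, 167, 161, 163, 160, 159, 163, 163, 158, 161, 161, 161, 165]
475 244 [118, 37, 49, 40, 41, 99, 170, 168, 169, 169, 168, 168, 168, 168, 171, 190, 150, 140, 123, 83, 111, 130, 143, 164, 159, 152, 115, 164, 166, 165, 167, 164, 163, 168, 167, 160, 166, 167, 168, 166, 165, 167, 168, 167, 169, 167, 161, 161, 164, 162]
```

```bash
python3 - <<'E'
from look import *
c=load('w11')
for u,v in ((453,277),(460,244)):
    p=wray(c,u,v,.236); d=p-[Q[0],Q[1],0]; k,s=np.cos(Q[2]),np.sin(Q[2]); print(p, 'station',k*d[0]+s*d[1],-s*d[0]+k*d[1])
# second view: top
t=load('t8'); g=cv2.cvtColor(t['image'],cv2.COLOR_RGB2GRAY)
for y in (-30,0,30):
    X=W(104,y,236); u,v=proj(t,X).round().astype(int); print(u,v,g[v-12:v+14,u].tolist())
units([(W(104,0,300),88.4)])
E
```

```text
[0.6365121 0.0782993 0.236    ] station 0.10398089564445688 0.0025553664682656835
[0.63755998 0.10728892 0.236     ] station 0.10426027536173012 0.03156257585651422
232 127 [114, 111, 111, 111, 113, 113, 117, 115, 114, 110, 107, 118, 129, 124, 98, 65, 47, 38, 32, 42, 46, 46, 46, 39, 34, 34]
219 127 [41, 32, 26, 26, 23, 21, 19, 22, 25, 25, 26, 24, 24, 23, 23, 24, 24, 22, 23, 24, 19, 25, 23, 25, 23, 22]
205 127 [76, 76, 76, 77, 77, 78, 77, 75, 76, 77, 76, 75, 74, 75, 75, 73, 72, 71, 70, 69, 66, 67, 63, 65, 62, 61]
[0.05, -0.01, -0.01] [-2.02, 4.13, -2.14]
```

>>> arm_command(steps=[0,0,0,-0.5,1,-2,60,0,0,0,-1.5,3,-2.1,60,0,0,0,-2,4.1,-2.1,60,0,0,0,-2,4.1,-2.1,60,0,0,0,-2,4.1,-2.1,60])

```text
t: 18.38
tcp_pos: [0.6335, 0.0761, 0.2951]
ee_rot: [-179.8, 0.0, 88.3]
ft_force: [-0.4, -0.2, 0.2]
width: 0.765
grasp_force: 0.0
```

>>> arm_command(steps=[0,0,0,0,0,0,60,0,0,0,0,0,0,60,0,0,0,0,0,0,60])

```text
t: 18.75
tcp_pos: [0.6341, 0.0764, 0.2971]
ee_rot: [180.0, -0.0, 88.4]
ft_force: [-0.5, -0.3, 1.1]
width: 0.766
grasp_force: 0.0
```

```bash
python3 - <<'E'
from look import *
s=robot.sense(); print(s['t'],s['tcp_pos'],s['ee_rot'],s['width']*85,s['ft_force'])
c=snap('wrist','w12'); g=cv2.cvtColor(c['image'],cv2.COLOR_RGB2GRAY)
for y in (0,15,30):
    u,v=wproj(c,W(104,y,236)).round().astype(int); print(u,v,g[v,u-40:u+42].tolist()[::2],wray(c,u,v,.236))
units([(W(104,0,188),88.4)])
E
```

```text
18.75 [0.63410024 0.07640175 0.29712323] [ 1.79973904e+02 -4.89154350e-03  8.83715602e+01] 65.10209990406067 [-0.46199889 -0.26984325  1.12793677]
326 200 [190, 188, 187, 188, 191, 146, 159, 168, 101, 40, 23, 24, 42, 37, 161, 201, 160, 123, 142, 156, 164, 150, 137, 116, 175, 186, 129, 136, 134, 135, 135, 135, 134, 136, 136, 135, 135, 135, 136, 135, 135] [0.6367339  0.07555422 0.236     ]
326 182 [190, 189, 188, 190, 190, 157, 162, 168, 75, 37, 190, 125, 41, 35, 172, 200, 160, 123, 142, 154, 165, 149, 139, 120, 160, 188, 166, 133, 135, 134, 135, 135, 134, 134, 133, 134, 134, 134, 137, 136, 136] [0.63712565 0.09075223 0.236     ]
326 164 [190, 193, 188, 193, 193, 152, 160, 163, 44, 46, 187, 134, 40, 34, 171, 201, 157, 74, 81, 81, 83, 81, 79, 78, 158, 187, 173, 131, 136, 136, 135, 136, 136, 136, 133, 134, 134, 136, 134, 136, 136] [0.63751313 0.10547104 0.236     ]
[0.01, -0.0, -0.01] [-0.02, 0.09, 4.36]
```

>>> arm_command(steps=[0,0,0,0,0.1,1.5,60,0,0,0,0,0.1,3,60,0,0,0,0,0.1,4,60,0,0,0,0,0.1,4.36,60,0,0,0,0,0.1,4.36,60])

```text
t: 19.42
tcp_pos: [0.6368, 0.076, 0.1877]
ee_rot: [-180.0, 0.0, 88.3]
ft_force: [-0.8, -0.4, 0.8]
width: 0.767
grasp_force: 0.0
```

>>> arm_command(steps=[0,0,0,0,0,0,255,0,0,0,0,0,0,255,0,0,0,0,0,0,255,0,0,0,0,0,0,255,0,0,0,0,0,0,255], squeeze=30)

```text
t: 20.05
tcp_pos: [0.6375, 0.076, 0.1886]
ee_rot: [179.9, -0.0, 88.3]
ft_force: [-0.5, 0.3, 5.1]
width: 0.126
grasp_force: 29.4
```

```bash
python3 - <<'E'
from look import *
s=robot.sense(); print(s['t'],s['tcp_pos'],s['ee_rot'],s['width']*85,s['grasp_force'],s['ft_force'])
c=snap('wrist','w13'); g=cv2.cvtColor(c['image'],cv2.COLOR_RGB2GRAY)
print('bar edge profile', wproj(c,W(104,30,236)))
p=s['tcp_pos']; off=p-W(104,0,237); print('tcp-bar',off)
H=lambda a:W(73-191*np.cos(a)+12*np.sin(a),0,48+191*np.sin(a)+12*np.cos(a))
a0=1.67; A=np.linspace(a0,0,21)
units([(H(a)-H(a0)+p,s['ee_rot'][2]) for a in A])
E
```

```text
20.05 [0.63751034 0.07603038 0.18855028] [ 1.79906839e+02 -1.35526311e-02  8.83368979e+01] 10.720622111375496 29.407179951667786 [-0.46991737  0.31055056  5.11284882]
bar edge profile [321.38384393 213.27613959]
tcp-bar [ 0.00104685  0.00028606 -0.04844972]
[0.02, -0.0, 0.0] [0.0, 0.0, -0.0]
[0.02, -0.0, 0.0] [-0.0, -0.63, -0.08]
[0.02, -0.0, 0.0] [-0.0, -1.27, -0.1]
[0.02, -0.0, 0.0] [-0.0, -1.91, -0.07]
[0.02, -0.0, 0.0] [-0.01, -2.54, 0.01]
[0.02, -0.0, 0.0] [-0.01, -3.17, 0.14]
[0.02, -0.0, 0.0] [-0.01, -3.78, 0.33]
[0.02, -0.0, 0.0] [-0.01, -4.37, 0.56]
[0.02, -0.0, 0.0] [-0.01, -4.95, 0.85]
[0.02, -0.0, 0.0] [-0.01, -5.49, 1.18]
[0.02, -0.0, 0.0] [-0.01, -6.01, 1.56]
[0.02, -0.0, 0.0] [-0.02, -6.49, 1.98]
[0.02, -0.0, 0.0] [-0.02, -6.94, 2.43]
[0.02, -0.0, 0.0] [-0.02, -7.34, 2.93]
[0.02, -0.0, 0.0] [-0.02, -7.71, 3.45]
[0.02, -0.0, 0.0] [-0.02, -8.03, 4.0]
[0.02, -0.0, 0.0] [-0.02, -8.3, 4.58]
[0.02, -0.0, 0.0] [-0.02, -8.52, 5.18]
[0.02, -0.0, 0.0] [-0.02, -8.7, 5.8]
[0.02, -0.0, 0.0] [-0.02, -8.82, 6.42]
[0.02, -0.0, 0.0] [-0.02, -8.88, 7.06]
```

>>> arm_command(steps=[0,0,0,0,-0.63,-0.08,255,0,0,0,0,-1.27,-0.1,255,0,0,0,0,-1.91,-0.07,255,0,0,0,0,-2.54,0.01,255,0,0,0,0,-3.17,0.14,255])

```text
t: 20.72
tcp_pos: [0.5594, 0.0785, 0.185]
ee_rot: [179.7, -0.0, 88.3]
ft_force: [2.6, 1.4, -1.3]
width: 0.123
grasp_force: 30.5
```

>>> arm_command(steps=[0,0,0,0,-0.61,0.19,255,0,0,0,0,-1.2,0.42,255,0,0,0,0,-1.78,0.71,255,0,0,0,0,-2.32,1.04,255,0,0,0,0,-2.84,1.42,255])

```text
t: 21.35
tcp_pos: [0.4883, 0.0808, 0.149]
ee_rot: [179.8, -0.1, 88.3]
ft_force: [3.5, 0.3, -0.0]
width: 0.125
grasp_force: 31.4
```

>>> arm_command(steps=[0,0,0,0,-0.48,0.42,255,0,0,0,0,-0.93,0.87,255,0,0,0,0,-1.33,1.37,255,0,0,0,0,-1.7,1.89,255,0,0,0,0,-2.02,2.44,255])

```text
t: 21.98
tcp_pos: [0.437, 0.0823, 0.0878]
ee_rot: [179.9, -0.1, 88.3]
ft_force: [2.5, 1.6, 1.8]
width: 0.121
grasp_force: 31.8
```

>>> arm_command(steps=[0,0,0,0,-0.27,0.58,255,0,0,0,0,-0.49,1.18,255,0,0,0,0,-0.67,1.8,255,0,0,0,0,-0.79,2.42,255,0,0,0,0,-0.85,2.9,255])

```text
t: 22.6
tcp_pos: [0.4154, 0.083, 0.0149]
ee_rot: [180.0, -0.1, 88.4]
ft_force: [0.7, 3.0, 1.3]
width: 0.119
grasp_force: 33.5
```

>>> arm_command(steps=[0,0,0,0,0,0.1,255,0,0,0,0,0,0.16,255,0,0,0,0,0,0.2,255])

```text
t: 22.98
tcp_pos: [0.415, 0.0829, 0.0104]
ee_rot: [-180.0, -0.1, 88.4]
ft_force: [-0.8, 4.5, 1.2]
width: 0.12
grasp_force: 33.6
```

>>> arm_command(steps=[0,0,0,0,0,0.06,255,0,0,0,0,0,0.12,255,0,0,0,0,0,0.12,255])

```text
t: 23.35
tcp_pos: [0.4147, 0.0829, 0.0071]
ee_rot: [-180.0, -0.1, 88.4]
ft_force: [-0.9, 5.9, 0.5]
width: 0.121
grasp_force: 33.5
```

>>> arm_command(steps=[0,0,0,0,0,0.06,255,0,0,0,0,0,0.12,255,0,0,0,0,0,0.12,255])

```text
t: 23.72
tcp_pos: [0.4147, 0.083, 0.0062]
ee_rot: [180.0, -0.1, 88.4]
ft_force: [-6.6, 3.1, 25.1]
width: 0.126
grasp_force: 36.0
```

>>> arm_command(steps=[0,0,0,0,0,-0.1,165,0,0,0,0,0,-0.1,165,0,0,0,0,0,-0.1,165,0,0,0,0,0,-0.1,165,0,0,0,0,0,-2,165])

```text
t: 24.35
tcp_pos: [0.4114, 0.0815, 0.0519]
ee_rot: [-179.5, 0.1, 88.3]
ft_force: [1.1, -0.5, 0.9]
width: 0.352
grasp_force: 0.0
```

>>> arm_command(steps=[0,0,0,0,0,-2.4,165,0,0,0,0,0,-4.8,165,0,0,0,0,0,-6.5,110,0,0,0,0,0,-6.5,110,0,0,0,0,0,-6.5,110])

```text
t: 24.98
tcp_pos: [0.4145, 0.0822, 0.2158]
ee_rot: [-179.9, 0.0, 88.3]
ft_force: [0.7, -0.6, -1.1]
width: 0.568
grasp_force: 0.0
```

```bash
python3 - <<'E'
from look import *
s=robot.sense(); print(s['t'],s['tcp_pos'],s['width']*85,s['ft_force'])
c=snap('wrist','w14'); t=snap('top','t14')
ax=W(30,-193,0); print('axis',ax)
im=t['image'];h=cv2.cvtColor(im,cv2.COLOR_RGB2HSV)
m=np.zeros(h.shape[:2],np.uint8); u,v=proj(t,[ax[0],ax[1],.171]).astype(int); r=(slice(v-35,v+35),slice(u-35,u+35)); print(u,v)
m[r]=((h[r][...,1]>90)&(h[r][...,2]<130)&((h[r][...,0]<20)|(h[r][...,0]>170)))
n,l,st,ce=cv2.connectedComponentsWithStats(m)
for i in range(1,n):
    if st[i,4]>8:
        p=ray(t,*ce[i],.16)+[.0022,.001,0]; d=p[:2]-ax[:2]; print('knob',st[i],ce[i].round(1),p.round(4),np.hypot(*d).round(4),'ang',-np.arctan2(d[1],d[0])+Q[2])
a=.39-Q[2]; k=ax+.055*np.array([np.cos(a),-np.sin(a),0]); k[2]=.18
units([(k,88.4)]); print(k)
E
```

```text
24.975 [0.41452315 0.08224166 0.21583175] 48.272600092060685 [ 0.72461251 -0.55027536 -1.0927876 ]
axis [ 0.55737557 -0.11522714  0.        ]
305 166
knob [313 145   5   8  37] [314.9 148.6] [ 0.6039 -0.137   0.16  ] 0.0513 ang 0.41086760966619695
[-0.04, 0.01, -0.01] [-8.55, 8.01, 1.38]
[ 0.60767364 -0.13747806  0.18      ]
```

>>> arm_command(steps=[0,0,0,-2,1.9,0.2,110,0,0,0,-4,3.8,0.5,110,0,0,0,-6,5.6,0.8,110,0,0,0,-7.4,6.9,1,110,0,0,0,-8.5,7.95,1,110])

```text
t: 25.7
tcp_pos: [0.6076, -0.1379, 0.1885]
ee_rot: [-179.7, -0.0, 88.2]
ft_force: [-0.2, 0.6, -0.2]
width: 0.568
grasp_force: 0.0
```

>>> arm_command(steps=[0,0,0,0,0,0,110,0,0,0,0,0,0,110,0,0,0,0,0,0,110,0,0,0,0,0,0,110])

```text
t: 26.2
tcp_pos: [0.607, -0.1348, 0.1921]
ee_rot: [180.0, -0.0, 88.4]
ft_force: [0.6, 0.7, -0.3]
width: 0.57
grasp_force: 0.0
```

```bash
cat > knob.py <<'E'
from look import *
def knob(c):
    h=cv2.cvtColor(c['image'],cv2.COLOR_RGB2HSV); m=((h[...,1]>90)&(h[...,2]>30)&(h[...,2]<170)&((h[...,0]<16)|(h[...,0]>170))).astype(np.uint8)
    n,l,st,ce=cv2.connectedComponentsWithStats(m); ax=W(30,-193,0)
    for i in range(1,n):
        if st[i,4]>120:
            p=wray(c,*ce[i],.165); d=p[:2]-ax[:2]
            if np.hypot(*d)<.09: print('knob',st[i],ce[i].round(1),p.round(4),np.hypot(*d).round(4),'ang',-np.arctan2(d[1],d[0])+Q[2])
E
python3 - <<'E'
from knob import *
s=robot.sense(); print(s['t'],s['tcp_pos'],s['ee_rot'],s['width']*85,s['ft_force'])
c=snap('wrist','w15'); knob(c); print(wproj(c,[.6055,-.137,.171]))
i=c['image'][140:330,220:430]; print(cv2.cvtColor(c['image'],cv2.COLOR_RGB2HSV)[170:260:6,325].tolist())
E
```

```text
26.2 [ 0.60702336 -0.13480219  0.19210545] [ 1.79992503e+02 -2.36607918e-04  8.84102362e+01] 48.41381946424936 [ 0.58730809  0.73346003 -0.30265915]
knob [308 192  26  38 801] [320.2 210.6] [ 0.6051 -0.1319  0.165 ] 0.0506 ang 0.3086528998342304
[320.93204174 220.53836484]
[[100, 9, 85], [108, 9, 135], [120, 7, 215], [125, 9, 163], [10, 136, 47], [9, 127, 46], [11, 128, 48], [11, 133, 98], [11, 133, 107], [11, 132, 106], [7, 23, 146], [6, 25, 145], [6, 26, 146], [8, 26, 146], [9, 24, 146]]
```

>>> arm_command(steps=[0,0,0,-0.08,-0.06,1,110,0,0,0,-0.08,-0.06,2,110,0,0,0,-0.08,-0.06,3,110,0,0,0,-0.08,-0.06,3.48,110,0,0,0,-0.08,-0.06,3.48,110])

```text
t: 26.88
tcp_pos: [0.6053, -0.1373, 0.1043]
ee_rot: [-179.9, -0.0, 88.4]
ft_force: [0.2, -0.7, 0.3]
width: 0.567
grasp_force: 0.0
```

>>> arm_command(steps=[0,0,0,0,0,0,255,0,0,0,0,0,0,255,0,0,0,0,0,0,255,0,0,0,0,0,0,255,0,0,0,0,0,0,255], squeeze=40)

```text
t: 27.5
tcp_pos: [0.6061, -0.1378, 0.1062]
ee_rot: [179.9, 0.0, 88.3]
ft_force: [-2.3, 1.0, 5.4]
width: 0.221
grasp_force: 39.3
```

```bash
python3 - <<'E'
from look import *
s=robot.sense(); print(s['t'],s['tcp_pos'],s['ee_rot'],s['width']*85,s['grasp_force'],s['ft_force'])
p=s['tcp_pos']; ax=np.array([.5562,-.1145]); d=p[:2]-ax; f0=-np.arctan2(d[1],d[0]); print('r',np.hypot(*d),'phi0',f0)
P=lambda f:np.array([ax[0]+.055*np.cos(f),ax[1]-.055*np.sin(f),p[2]])
for k in range(6):
    b=f0+np.radians(60)*k; print('call',k); units([(P(b+np.radians(12)*j),s['ee_rot'][2]) for j in range(1,6)],base=(P(b),s['ee_rot']))
E
```

```text
27.5 [ 0.60614539 -0.13777694  0.1061986 ] [1.79932308e+02 1.27282415e-02 8.83371820e+01] 18.815713346180218 39.269821643829346 [-2.26233122  1.02418865  5.44112834]
r 0.055103158764048955 phi0 0.4361189214996926
call 0
[0.01, 0.0, 0.0] [-0.4, -0.23, -0.0]
[0.01, 0.0, 0.0] [-0.75, -0.53, -0.0]
[0.01, 0.0, 0.0] [-1.02, -0.9, -0.0]
[0.01, 0.0, 0.0] [-1.21, -1.32, -0.0]
[0.01, 0.0, 0.0] [-1.31, -1.76, -0.0]
call 1
[0.01, 0.0, 0.0] [-0.01, -0.46, -0.0]
[0.01, 0.0, 0.0] [0.08, -0.91, -0.0]
[0.01, 0.0, 0.0] [0.27, -1.33, -0.0]
[0.01, 0.0, 0.0] [0.53, -1.71, -0.0]
[0.01, 0.0, 0.0] [0.87, -2.02, -0.0]
call 2
[0.01, 0.0, 0.0] [0.4, -0.23, -0.0]
[0.01, 0.0, 0.0] [0.83, -0.38, -0.0]
[0.01, 0.0, 0.0] [1.29, -0.44, -0.0]
[0.01, 0.0, 0.0] [1.75, -0.39, -0.0]
[0.01, 0.0, 0.0] [2.19, -0.26, -0.0]
call 3
[0.01, 0.0, 0.0] [0.4, 0.23, 0.0]
[0.01, 0.0, 0.0] [0.75, 0.53, 0.0]
[0.01, 0.0, 0.0] [1.02, 0.9, 0.0]
[0.01, 0.0, 0.0] [1.21, 1.32, 0.0]
[0.01, 0.0, 0.0] [1.31, 1.76, 0.0]
call 4
[0.01, 0.0, 0.0] [0.01, 0.46, 0.0]
[0.01, 0.0, 0.0] [-0.08, 0.91, 0.0]
[0.01, 0.0, 0.0] [-0.27, 1.33, 0.0]
[0.01, 0.0, 0.0] [-0.53, 1.71, 0.0]
[0.01, 0.0, 0.0] [-0.87, 2.02, 0.0]
call 5
[0.01, 0.0, 0.0] [-0.4, 0.23, 0.0]
[0.01, 0.0, 0.0] [-0.83, 0.38, 0.0]
[0.01, 0.0, 0.0] [-1.29, 0.44, 0.0]
[0.01, 0.0, 0.0] [-1.75, 0.39, 0.0]
[0.01, 0.0, 0.0] [-2.19, 0.26, 0.0]
```

>>> arm_command(steps=[0,0,0,-0.4,-0.23,0,255,0,0,0,-0.75,-0.53,0,255,0,0,0,-1.02,-0.9,0,255,0,0,0,-1.21,-1.32,0,255,0,0,0,-1.31,-1.76,0,255], squeeze=50)

```text
t: 28.12
tcp_pos: [0.5654, -0.1683, 0.1063]
ee_rot: [179.5, -0.1, 88.4]
ft_force: [7.6, 3.8, -0.2]
width: 0.217
grasp_force: 48.8
```

>>> arm_command(steps=[0,0,0,-0.01,-0.46,0,255,0,0,0,0.08,-0.91,0,255,0,0,0,0.27,-1.33,0,255,0,0,0,0.53,-1.71,0,255,0,0,0,0.87,-2.02,0,255])

```text
t: 28.75
tcp_pos: [0.5149, -0.15, 0.1063]
ee_rot: [179.6, 0.5, 88.2]
ft_force: [4.1, -8.4, -0.7]
width: 0.215
grasp_force: 49.1
```

>>> arm_command(steps=[0,0,0,0.4,-0.23,0,255,0,0,0,0.83,-0.38,0,255,0,0,0,1.29,-0.44,0,255,0,0,0,1.75,-0.39,0,255,0,0,0,2.19,-0.26,0,255])

```text
t: 29.38
tcp_pos: [0.506, -0.092, 0.1062]
ee_rot: [180.0, 0.1, 88.3]
ft_force: [-2.2, -1.6, 6.1]
width: 0.217
grasp_force: 50.0
```

>>> arm_command(steps=[0,0,0,0.4,0.23,0,255,0,0,0,0.75,0.53,0,255,0,0,0,1.02,0.9,0,255,0,0,0,1.21,1.32,0,255,0,0,0,1.31,1.76,0,255])

```text
t: 30.0
tcp_pos: [0.5525, -0.0591, 0.1062]
ee_rot: [179.9, -0.0, 88.4]
ft_force: [-1.2, -0.1, 6.4]
width: 0.215
grasp_force: 49.9
```

>>> arm_command(steps=[0,0,0,0.01,0.46,0,255,0,0,0,-0.08,0.91,0,255,0,0,0,-0.27,1.33,0,255,0,0,0,-0.53,1.71,0,255,0,0,0,-0.87,2.02,0,255])

```text
t: 30.62
tcp_pos: [0.6013, -0.082, 0.1062]
ee_rot: [180.0, -0.1, 88.4]
ft_force: [-3.7, 2.5, 8.2]
width: 0.213
grasp_force: 50.0
```

>>> arm_command(steps=[0,0,0,-0.4,0.23,0,255,0,0,0,-0.83,0.38,0,255,0,0,0,-1.29,0.44,0,255,0,0,0,-1.75,0.39,0,255,0,0,0,-2.19,0.26,0,255])

```text
t: 31.25
tcp_pos: [0.607, -0.136, 0.1062]
ee_rot: [179.8, -0.2, 88.4]
ft_force: [-1.6, 6.7, 6.2]
width: 0.218
grasp_force: 49.9
```

>>> arm_command(steps=[0,0,0,-0.4,-0.23,0,255,0,0,0,-0.75,-0.53,0,255,0,0,0,-1.02,-0.9,0,255,0,0,0,-1.21,-1.32,0,255,0,0,0,-1.31,-1.76,0,255])

```text
t: 31.88
tcp_pos: [0.5654, -0.1683, 0.1063]
ee_rot: [179.5, -0.1, 88.4]
ft_force: [6.7, 4.8, -0.9]
width: 0.22
grasp_force: 49.3
```

>>> arm_command(steps=[0,0,0,-0.01,-0.46,0,255,0,0,0,0.08,-0.91,0,255,0,0,0,0.27,-1.33,0,255,0,0,0,0.53,-1.71,0,255,0,0,0,0.87,-2.02,0,255])

```text
t: 32.5
tcp_pos: [0.5149, -0.15, 0.1063]
ee_rot: [179.6, 0.5, 88.2]
ft_force: [4.1, -8.7, -1.1]
width: 0.219
grasp_force: 49.3
```

>>> arm_command(steps=[0,0,0,0.4,-0.23,0,255,0,0,0,0.83,-0.38,0,255,0,0,0,1.29,-0.44,0,255,0,0,0,1.75,-0.39,0,255,0,0,0,2.19,-0.26,0,255])

```text
t: 33.12
tcp_pos: [0.506, -0.092, 0.1062]
ee_rot: [180.0, 0.1, 88.3]
ft_force: [-2.6, -2.1, 7.0]
width: 0.219
grasp_force: 50.2
```

Steady; nine calls (1.5 turns) done. Continue.

>>> arm_command(steps=[0,0,0,0.4,0.23,0,255,0,0,0,0.75,0.53,0,255,0,0,0,1.02,0.9,0,255,0,0,0,1.21,1.32,0,255,0,0,0,1.31,1.76,0,255])

```text
t: 33.75
tcp_pos: [0.5525, -0.0591, 0.1062]
ee_rot: [179.9, -0.0, 88.4]
ft_force: [-1.8, 0.2, 5.9]
width: 0.217
grasp_force: 50.0
```

>>> arm_command(steps=[0,0,0,0.01,0.46,0,255,0,0,0,-0.08,0.91,0,255,0,0,0,-0.27,1.33,0,255,0,0,0,-0.53,1.71,0,255,0,0,0,-0.87,2.02,0,255])

```text
t: 34.38
tcp_pos: [0.6013, -0.082, 0.1062]
ee_rot: [180.0, -0.1, 88.4]
ft_force: [-4.2, 2.0, 7.4]
width: 0.218
grasp_force: 50.1
```

>>> arm_command(steps=[0,0,0,-0.4,0.23,0,255,0,0,0,-0.83,0.38,0,255,0,0,0,-1.29,0.44,0,255,0,0,0,-1.75,0.39,0,255,0,0,0,-2.19,0.26,0,255])

```text
t: 35.0
tcp_pos: [0.607, -0.136, 0.1062]
ee_rot: [179.8, -0.2, 88.4]
ft_force: [-1.9, 6.3, 5.8]
width: 0.212
grasp_force: 50.1
```

>>> arm_command(steps=[0,0,0,-0.4,-0.23,0,255,0,0,0,-0.75,-0.53,0,255,0,0,0,-1.02,-0.9,0,255,0,0,0,-1.21,-1.32,0,255,0,0,0,-1.31,-1.76,0,255])

```text
t: 35.62
tcp_pos: [0.5654, -0.1683, 0.1063]
ee_rot: [179.5, -0.1, 88.4]
ft_force: [7.2, 4.4, -1.2]
width: 0.223
grasp_force: 49.5
```

>>> arm_command(steps=[0,0,0,-0.01,-0.46,0,255,0,0,0,0.08,-0.91,0,255,0,0,0,0.27,-1.33,0,255,0,0,0,0.53,-1.71,0,255,0,0,0,0.87,-2.02,0,255])

```text
t: 36.25
tcp_pos: [0.5149, -0.15, 0.1063]
ee_rot: [179.6, 0.5, 88.2]
ft_force: [4.5, -8.8, -0.3]
width: 0.216
grasp_force: 49.4
```

>>> arm_command(steps=[0,0,0,0.4,-0.23,0,255,0,0,0,0.83,-0.38,0,255,0,0,0,1.29,-0.44,0,255,0,0,0,1.75,-0.39,0,255,0,0,0,2.19,-0.26,0,255])

```text
t: 36.88
tcp_pos: [0.506, -0.092, 0.1062]
ee_rot: [180.0, 0.1, 88.3]
ft_force: [-3.0, -1.6, 6.9]
width: 0.219
grasp_force: 50.3
```

>>> arm_command(steps=[0,0,0,0.4,0.23,0,255,0,0,0,0.75,0.53,0,255,0,0,0,1.02,0.9,0,255,0,0,0,1.21,1.32,0,255,0,0,0,1.31,1.76,0,255])

```text
t: 37.5
tcp_pos: [0.5525, -0.0591, 0.1062]
ee_rot: [179.9, -0.0, 88.4]
ft_force: [-1.3, -0.1, 5.9]
width: 0.215
grasp_force: 50.2
```

>>> arm_command(steps=[0,0,0,0.01,0.46,0,255,0,0,0,-0.08,0.91,0,255,0,0,0,-0.27,1.33,0,255,0,0,0,-0.53,1.71,0,255,0,0,0,-0.87,2.02,0,255])

```text
t: 38.12
tcp_pos: [0.6013, -0.082, 0.1062]
ee_rot: [180.0, -0.1, 88.4]
ft_force: [-4.3, 1.9, 8.1]
width: 0.218
grasp_force: 50.3
```

>>> arm_command(steps=[0,0,0,-0.4,0.23,0,255,0,0,0,-0.83,0.38,0,255,0,0,0,-1.29,0.44,0,255,0,0,0,-1.75,0.39,0,255,0,0,0,-2.19,0.26,0,255])

```text
t: 38.75
tcp_pos: [0.607, -0.1359, 0.1062]
ee_rot: [179.8, -0.2, 88.4]
ft_force: [-1.1, 5.8, 6.8]
width: 0.219
grasp_force: 50.2
```

>>> arm_command(steps=[0,0,0,-0.4,-0.23,0,255,0,0,0,-0.75,-0.53,0,255,0,0,0,-1.02,-0.9,0,255,0,0,0,-1.21,-1.32,0,255,0,0,0,-1.31,-1.76,0,255])

```text
t: 39.38
tcp_pos: [0.5654, -0.1684, 0.1063]
ee_rot: [179.5, -0.1, 88.4]
ft_force: [7.2, 3.7, -0.2]
width: 0.215
grasp_force: 49.6
```

>>> arm_command(steps=[0,0,0,-0.01,-0.46,0,255,0,0,0,0.08,-0.91,0,255,0,0,0,0.27,-1.33,0,255,0,0,0,0.53,-1.71,0,255,0,0,0,0.87,-2.02,0,255])

```text
t: 40.0
tcp_pos: [0.5149, -0.15, 0.1063]
ee_rot: [179.6, 0.5, 88.2]
ft_force: [3.0, -8.8, -0.4]
width: 0.218
grasp_force: 49.5
```

>>> arm_command(steps=[0,0,0,0.4,-0.23,0,255,0,0,0,0.83,-0.38,0,255,0,0,0,1.29,-0.44,0,255,0,0,0,1.29,-0.44,0,255,0,0,0,1.29,-0.44,0,255])

```text
t: 40.62
tcp_pos: [0.5015, -0.1145, 0.1062]
ee_rot: [179.9, 0.1, 88.3]
ft_force: [-2.6, -1.5, 6.1]
width: 0.211
grasp_force: 50.3
```

>>> arm_command(steps=[0,0,0,0,0,0,150,0,0,0,0,0,0,150,0,0,0,0,0,0,150,0,0,0,0,0,-2,150,0,0,0,0,0,-4,150])

```text
t: 41.25
tcp_pos: [0.5005, -0.1132, 0.2051]
ee_rot: [-179.9, -0.0, 88.3]
ft_force: [2.0, -0.2, -0.3]
width: 0.41
grasp_force: 0.0
```

```bash
python3 - <<'E'
from look import *
s=robot.sense(); print(s['t'],s['tcp_pos'],s['ee_rot'],s['width']*85,s['ft_force'],s['joint_positions'].round(1))
units([(W(-120,-193,200),178.4)]); print(W(-120,-193,59))
E
```

```text
41.25 [ 0.5005422  -0.11317368  0.20514575] [-1.79889430e+02 -2.90815338e-02  8.83476076e+01] 34.89124158723477 [ 1.96446886 -0.24973311 -0.31245545] [-12.7  13.6  -8.2  68.3   0.   78.9]
[-0.01, -0.02, -18.01] [-0.03, -3.72, 0.21]
[ 0.40742823 -0.11125261  0.059     ]
```

>>> arm_command(steps=[0,0,-9,0,-2,0,150,0,0,-9,0,-3.7,0,150,0,0,-9,0,-3.7,0,150,0,0,-9,0,-3.7,0,150,0,0,-9,0,-3.7,0,150])

```text
t: 41.88
tcp_pos: [0.4087, -0.1107, 0.2047]
ee_rot: [180.0, 0.0, 133.3]
ft_force: [0.0, 0.3, -0.3]
width: 0.41
grasp_force: 0.0
```

>>> arm_command(steps=[0,0,-9,0,0,1,150,0,0,-9,0,0,2,150,0,0,-9,0,0,2,150,0,0,-9,0,0,2,150,0,0,-9,0,0,2,150])

```text
t: 42.5
tcp_pos: [0.4088, -0.1107, 0.1545]
ee_rot: [180.0, -0.0, 178.2]
ft_force: [0.2, 0.1, -0.7]
width: 0.409
grasp_force: 0.0
```

>>> arm_command(steps=[0,0,0,0,0,0,150,0,0,0,0,0,0,150,0,0,0,0,0,0,150])

```text
t: 42.88
tcp_pos: [0.4088, -0.1107, 0.1548]
ee_rot: [180.0, 0.0, 178.3]
ft_force: [0.4, 0.0, 0.2]
width: 0.408
grasp_force: 0.0
```

```bash
python3 - <<'E'
from look import *
s=robot.sense(); print(s['t'],s['tcp_pos'],s['ee_rot'],s['width']*85,s['ft_force'],s['joint_positions'].round(1))
c=snap('wrist','w20'); g=cv2.cvtColor(c['image'],cv2.COLOR_RGB2GRAY)
for x in (-141,-99):
    for y in (-186.5,-199.5): print(x,y,wproj(c,W(x,y,71)).round(1))
u,v=wproj(c,W(-120,-193,71)).round().astype(int); print(u,v); print(g[v-42:v+45:4,u-44:u+46:4])
units([(W(-120,-193,16),178.4)])
E
```

```text
42.875 [ 0.40877081 -0.11072076  0.15475833] [1.79999772e+02 7.68294502e-03 1.78282710e+02] 34.67613356439328 [0.35939952 0.04964326 0.20692469] [-15.2   6.3 -25.1  58.5   0.  -13.4]
-141 -186.5 [328.4 167.3]
-141 -199.5 [313.4 167.4]
-99 -186.5 [328.3 212.7]
-99 -199.5 [314.  212.8]
321 191
[[224 223 222 222 221 220 220 220 219 219 225 156 136 113 119 116 109 216
  173 178 117 118 117]
 [221 220 221 220 220 219 219 220 213  77  98  87  94  84  80 107 120 134
  121 121 121 122 120]
 [222 222 222 221 221 220 220 209 122 169 172  88  90  91  89  87  83 118
  118 117 116 116 116]
 [222 222 222 221 221 221 225 134 171 174 107  17  20  36  92  91  88 103
  120 119 120 120 120]
 [219 219 219 218 219 219 167 175 177  44  20  21  20  18  23  67  88  87
  122 122 122 121 122]
 [219 219 217 217 217 217 160 173  37  52  19  18  22  20  22  23  74  87
  119 118 117 118 117]
 [217 217 216 216 214 216 172 178  54  51  23  21  23  21  25  22  34  88
   94 193 114 115 115]
 [221 221 220 219 219 220 171  23  51  52  26  23  24  20  21  22  19  89
   98 210 209 208 188]
 [218 218 218 218 217 218 169 1
[... 666 characters left out ...]
214 213 212 212 212 211 212 183 147 215 208 208 207 207
  207 206 206 205 205]
 [215 214 214 214 213 212 212 211 211 210 209 208 208 208 206 206 205 205
  205 204 205 204 204]
 [214 214 214 213 212 212 211 212 210 209 210 209 209 207 207 207 207 206
  206 205 205 205 205]
 [210 210 210 208 208 207 206 206 207 207 206 206 205 205 204 204 203 204
  203 203 202 202 202]
 [209 209 209 208 208 208 207 208 207 207 206 206 206 206 205 205 205 204
  204 203 202 202 201]
 [211 211 210 209 208 208 208 208 208 207 206 206 206 206 205 204 204 204
  203 202 202 202 201]
 [210 210 209 209 209 209 208 208 208 208 207 207 207 207 207 206 205 205
  205 205 204 204 204]]
[-0.0, 0.0, -0.02] [0.05, -0.02, 5.55]
```

```bash
python3 - <<'E'
from look import *
c=load('w20'); g=cv2.cvtColor(c['image'],cv2.COLOR_RGB2GRAY)
for v in range(155,218,5): print(v,' '.join(map(str,g[v,300:348])))
E
```

```text
155 218 218 218 217 218 219 222 195 147 104 78 79 118 146 160 163 166 168 170 172 158 86 90 92 91 91 91 91 91 91 92 91 93 92 88 85 80 78 77 86 101 115 120 118 117 118 119 118
160 221 224 205 159 95 91 145 164 170 172 171 171 170 171 172 173 175 181 125 43 25 22 21 20 24 24 24 26 39 68 84 92 90 90 90 90 90 89 90 89 89 86 80 78 94 120 121 120
165 223 167 147 170 172 175 174 174 175 177 174 79 40 44 50 52 20 20 20 20 19 21 20 20 21 20 19 23 18 18 21 21 25 23 22 20 39 67 91 90 88 88 89 88 88 87 96 113
170 160 166 171 172 172 174 148 90 33 49 56 54 54 54 53 50 19 18 19 21 20 22 22 20 21 22 23 22 25 22 18 20 21 21 24 23 21 23 22 19 14 70 91 89 88 88 88 84
175 166 171 171 171 167 129 66 47 52 51 52 52 51 50 50 52 52 24 19 19 23 22 22 22 23 22 22 22 22 21 19 20 22 20 21 21 21 23 22 21 22 20 53 85 90 89 89 88
180 165 170 170 171 165 88 55 49 51 51 51 50 50 50 51 49 51 23 20 21 21 21 22 24 22 20 21 21 22 21 20 18 22 21 22 23 21 23 22 22 20 20 40 66 88 86 85 84
185 167 163 166 168 166 157 72 42 49 49 50 49 49 48 48 48 49 23 16 21 21 22 22 23 20 24 23 21 22 21 20 18 21 23 21 22 21 27 45 44 42 42
[... 430 characters left out ...]
206 198 114 52 35 41 50 73 211 221 200 126 29 31 27 53 148 209 206 208 209 209 208 208 207 207 207 207 207 207 207 206 206
205 212 212 212 212 212 212 212 212 212 212 212 212 212 212 212 212 216 152 84 32 40 49 73 211 222 196 78 30 30 24 50 152 214 209 208 207 207 208 207 206 206 206 206 206 206 206 206 206
210 209 209 209 209 209 210 209 209 209 209 209 209 209 209 208 208 208 208 208 209 209 209 209 209 209 210 209 208 208 207 206 206 206 205 205 204 204 205 205 204 205 205 204 204 204 204 204 204
215 210 210 210 210 210 210 210 210 210 209 210 209 210 209 209 210 208 208 208 208 208 208 208 208 208 207 207 208 207 207 207 207 206 206 206 206 206 206 206 205 205 205 206 204 205 205 205 205
```

```bash
python3 - <<'E'
from look import *
c=load('w20'); p=wray(c,324,186,.071); print(p)
units([((.404,-.1092,.014),178.4)])
E
```

```text
[ 0.40332704 -0.10848789  0.071     ]
[-0.0, 0.0, -0.02] [0.19, 0.06, 5.63]
```

>>> arm_command(steps=[0,0,0,0.18,0.06,1.6,150,0,0,0,0.18,0.06,3.2,150,0,0,0,0.18,0.06,4.4,150,0,0,0,0.18,0.06,5.2,150,0,0,0,0.18,0.06,5.4,150])

```text
t: 43.55
tcp_pos: [0.4031, -0.1088, 0.0186]
ee_rot: [180.0, -0.1, 178.3]
ft_force: [0.3, -0.4, -0.5]
width: 0.411
grasp_force: 0.0
```

>>> arm_command(steps=[0,0,0,0,0,0.1,150,0,0,0,0,0,0.2,150,0,0,0,0,0,0.2,150])

```text
t: 43.92
tcp_pos: [0.4048, -0.1093, 0.0152]
ee_rot: [-180.0, 0.1, 178.3]
ft_force: [0.5, -0.4, 1.1]
width: 0.412
grasp_force: 0.0
```

Close on the bar.

>>> arm_command(steps=[0,0,0,0,0,0,255,0,0,0,0,0,0,255,0,0,0,0,0,0,255,0,0,0,0,0,0,255], squeeze=60)

```text
t: 44.42
tcp_pos: [0.4046, -0.1085, 0.0153]
ee_rot: [179.9, 0.1, 178.4]
ft_force: [-1.6, 2.3, 5.3]
width: 0.138
grasp_force: 59.7
```

>>> arm_command(steps=[0,0,1.5,0,0,0,255,0,0,3,0,0,0,255])

```text
t: 44.68
tcp_pos: [0.4047, -0.108, 0.0153]
ee_rot: [179.8, 0.0, 163.1]
ft_force: [0.2, 4.5, 5.7]
width: 0.134
grasp_force: 59.8
```

```bash
python3 - <<'E'
from look import *
s=robot.sense(); print(s['t'],s['tcp_pos'],s['ee_rot'],s['width']*85,s['grasp_force'],s['ft_force'],s['wrist_torque'])
E
```

```text
44.675 [ 0.4047302  -0.10798255  0.01532921] [1.79845544e+02 2.93793493e-02 1.63143335e+02] 11.382794468303453 59.8172789812088 [0.18116838 4.52664973 5.69754943] [0.81047371 0.11422935 0.13214615]
```

>>> arm_command(steps=[0,0,1.9,0,0,0,255,0,0,3.8,0,0,0,255,0,0,5.7,0,0,0,255,0,0,7.6,0,0,0,255,0,0,9.5,0,0,0,255])

```text
t: 45.3
tcp_pos: [0.4057, -0.1068, 0.0153]
ee_rot: [179.7, -0.2, 115.6]
ft_force: [1.7, 8.0, 3.2]
width: 0.133
grasp_force: 59.6
```

>>> arm_command(steps=[0,0,0.6,0,0,0,255,0,0,1.2,0,0,0,255,0,0,1.6,0,0,0,255,0,0,1.6,0,0,0,255])

```text
t: 45.8
tcp_pos: [0.4059, -0.1067, 0.0153]
ee_rot: [179.7, -0.2, 108.0]
ft_force: [1.7, 7.8, 3.2]
width: 0.136
grasp_force: 59.9
```

```bash
python3 - <<'E'
from look import *
s=robot.sense(); print(s['t'],s['tcp_pos'],s['ee_rot'],s['width']*85,s['grasp_force'],s['ft_force'],s['wrist_torque'])
E
```

```text
45.8 [ 0.40587319 -0.10669392  0.01531667] [179.72944744  -0.23249195 108.01426346] 11.547191460440173 59.94279742240906 [1.74354999 7.77006311 3.16883256] [ 1.44869358 -0.31707449  0.64406351]
```

>>> arm_command(steps=[0,0,0.3,0,0,0,255,0,0,0.6,0,0,0,255,0,0,0.6,0,0,0,255,0,0,0.6,0,0,0,255])

```text
t: 46.3
tcp_pos: [0.4059, -0.1067, 0.0153]
ee_rot: [179.7, -0.2, 105.1]
ft_force: [2.7, 6.6, 3.0]
width: 0.139
grasp_force: 67.2
```

```bash
python3 - <<'E'
from look import *
s=robot.sense(); print(s['t'],s['tcp_pos'],s['ee_rot'],s['width']*85,s['grasp_force'],s['ft_force'],s['wrist_torque'])
E
```

```text
46.3 [ 0.40592157 -0.10665923  0.01533777] [179.74335424  -0.2335591  105.14798345] 11.826931745806037 67.19036602182314 [2.7294437 6.584163  3.0407053] [ 1.46355351 -0.2642705   1.36916464]
```

>>> arm_command(steps=[0,0,-0.5,0,0,0,90,0,0,-0.5,0,0,0,90,0,0,-0.5,0,0,0,90,0,0,-0.5,0,0,0,90,0,0,-0.5,0,0,-1,90])

```text
t: 46.92
tcp_pos: [0.4025, -0.1091, 0.0388]
ee_rot: [-179.8, -0.1, 107.3]
ft_force: [-0.6, 0.5, -0.3]
width: 0.648
grasp_force: 0.0
```

>>> arm_command(steps=[0,0,0,0,0,-2.4,90,0,0,0,0,0,-4.8,90,0,0,0,0,0,-5,90,0,0,0,0,0,-5,90,0,0,0,0,0,-5,90])

```text
t: 47.55
tcp_pos: [0.4029, -0.1089, 0.1632]
ee_rot: [-179.8, -0.1, 107.3]
ft_force: [-0.4, 0.2, 0.3]
width: 0.649
grasp_force: 0.0
```

```bash
python3 - <<'E'
from look import *
s=robot.sense(); print(s['t'],s['tcp_pos'],s['ee_rot'],s['width']*85,s['ft_force'])
t=snap('top','t30'); c=snap('wrist','w30'); sc=snap('scene','s30')
g=cv2.cvtColor(c['image'],cv2.COLOR_RGB2GRAY); u,v=wproj(c,[.4035,-.109,.071]).round().astype(int); print(u,v); print(g[v-30:v+32:3,u-32:u+34:3])
# handle expected at shut
X=W(73-191,0,60); print('handle',X,proj(t,X))
# bar location in top
gt=cv2.cvtColor(t['image'],cv2.COLOR_RGB2GRAY); 
for y in (-25,0,25):
    a,b=proj(t,W(-118,y,66)).round().astype(int); print(a,b,gt[b-12:b+13,a].tolist())
units([(W(-118,0,150),88.4)])
E
```

```text
47.55 [ 0.40289866 -0.10889272  0.16321416] [-1.79844561e+02 -8.58264943e-02  1.07324457e+02] 55.13838778282615 [-0.38650126  0.23242916  0.30501764]
324 189
[[207 205 209 208 206  92  73 158 164 163 164 164 165 165 164 159  96  77
  162 168 155 194]
 [207 205 208 210 104  76  84  83  82 104  34  41  46  61 125 164 159 127
  108 185 200 193]
 [206 208 206 209  75  81  84  75  13  47  55  53  53  49  24  58 165 161
   87 203 197 195]
 [207 209 208 212 144  82  85  21  22  21  19  40  54  53  53  43  61 167
  151 142 195 197]
 [205 208 209 146 163 123  15  17  20  20  21  22  19  21  18  55  37  83
  164 120 194 196]
 [207 207 209 158 166  14  19  15  18  15  18  20  19  18  21  21  19  57
  125 136 197 198]
 [209 208 210 151 163  22  24  20  15  18  17  16  18  19  20  19  20  25
  147 152 199 197]
 [208 209 209 162 116  37  43  36  32  25  20  17  19  16  18  18  18  23
  156 149  93 181]
 [208 208 207 171  19  40  47  46  49  44  36  30  24  21  19  18  16  14
  149 102  48  49]
 [209 210 206 209  78  39  42  45  46  45  47  45  41  37  31  25  20  18
   67 187 193 133]
 [209 209 20
[... 799 characters left out ...]
04 200
  202 203 201 200]
 [208 210 209 209 209 206 207 207 208 205 205 205 202 204 199 205 203 201
  202 202 203 199]
 [168 196 207 208 207 206 204 208 210 204 207 205 202 205 202 204 202 203
  203 201 202 202]]
handle [0.41454143 0.08162663 0.06      ] [233.02910488 226.18467663]
242 226 [174, 174, 173, 170, 161, 151, 144, 129, 105, 88, 75, 68, 68, 71, 74, 77, 77, 75, 74, 75, 75, 76, 78, 75, 76]
233 226 [171, 169, 172, 171, 169, 168, 170, 170, 171, 172, 165, 135, 121, 119, 103, 83, 87, 101, 103, 92, 86, 84, 86, 87, 86]
223 226 [166, 165, 165, 164, 165, 164, 165, 165, 167, 169, 162, 130, 118, 121, 108, 105, 155, 173, 176, 174, 171, 172, 174, 173, 173]
[-0.03, -0.01, 3.79] [7.14, 2.71, 0.54]
```

```bash
python3 - <<'E'
from look import *
units([((.4147,.083,.12),88.4)])
units([((.4147,.083,.0075),88.4)],base=([.4147,.083,.12],[180,0,88.4]))
E
```

```text
[-0.03, -0.01, 3.79] [7.19, 2.73, 1.74]
[0.0, 0.0, 0.0] [0.0, -0.0, 4.5]
```

>>> arm_command(steps=[0,0,1.9,2,0.8,0,165,0,0,3.8,4,1.5,0.5,165,0,0,3.8,6,2.3,1.2,165,0,0,3.8,7.19,2.73,1.74,165,0,0,3.8,7.19,2.73,1.74,165])

```text
t: 48.32
tcp_pos: [0.4143, 0.0843, 0.1195]
ee_rot: [-179.8, 0.0, 88.6]
ft_force: [-0.6, -1.1, 0.5]
width: 0.353
grasp_force: 0.0
```

>>> arm_command(steps=[0,0,0,0,0,0,165,0,0,0,0,0,0,165,0,0,0,0,0,0,165])

```text
t: 48.7
tcp_pos: [0.4161, 0.082, 0.1216]
ee_rot: [180.0, -0.0, 88.2]
ft_force: [-0.2, -0.8, 0.3]
width: 0.353
grasp_force: 0.0
```

```bash
python3 - <<'E'
from look import *
s=robot.sense(); print(s['t'],s['tcp_pos'],s['ee_rot'],s['width']*85,s['ft_force'])
units([((.4147,.083,.0075),88.4)])
c=snap('wrist','w31'); g=cv2.cvtColor(c['image'],cv2.COLOR_RGB2GRAY)
for y in (15,30):
    u,v=wproj(c,W(-118,y,60)).round().astype(int); print(u,v,g[v,u-30:u+31].tolist())
E
```

```text
48.7 [0.41614997 0.08198603 0.12155199] [ 1.79960295e+02 -2.71563659e-03  8.82366827e+01] 30.040579087015505 [-0.20824344 -0.79436782  0.34977501]
[0.01, -0.0, -0.03] [0.04, -0.06, 4.56]
321 182 [192, 191, 189, 188, 190, 189, 188, 189, 190, 191, 191, 192, 192, 193, 190, 190, 191, 191, 192, 188, 113, 94, 106, 121, 129, 136, 140, 148, 161, 165, 155, 146, 141, 137, 129, 125, 146, 186, 189, 188, 188, 189, 191, 190, 189, 188, 187, 185, 185, 187, 189, 190, 189, 184, 184, 186, 189, 190, 187, 190, 189]
321 163 [192, 189, 188, 190, 191, 188, 187, 189, 191, 191, 192, 192, 192, 192, 191, 191, 192, 192, 191, 192, 200, 134, 72, 74, 76, 76, 77, 80, 80, 81, 80, 78, 78, 79, 76, 82, 112, 189, 188, 188, 188, 187, 190, 189, 189, 189, 188, 187, 185, 185, 187, 190, 189, 184, 182, 185, 188, 189, 188, 188, 191]
```

>>> arm_command(steps=[0,0,0,0.04,-0.06,1.5,165,0,0,0,0.04,-0.06,3,165,0,0,0,0.04,-0.06,4,165,0,0,0,0.04,-0.06,4.5,165,0,0,0,0.04,-0.06,4.5,165])

```text
t: 49.38
tcp_pos: [0.414, 0.0835, 0.0084]
ee_rot: [-179.9, 0.0, 88.3]
ft_force: [0.5, 1.0, 0.0]
width: 0.355
grasp_force: 0.0
```

>>> arm_command(steps=[0,0,0,0,0,0,255,0,0,0,0,0,0,255,0,0,0,0,0,0,255,0,0,0,0,0,0,255], squeeze=35)

```text
t: 49.88
tcp_pos: [0.4148, 0.084, 0.0096]
ee_rot: [179.9, -0.0, 88.3]
ft_force: [-2.6, -0.4, 7.5]
width: 0.127
grasp_force: 34.4
```

```bash
python3 - <<'E'
from look import *
s=robot.sense(); print(s['t'],s['tcp_pos'],s['ee_rot'],s['width']*85,s['grasp_force'],s['ft_force'])
H=lambda a:W(73-191*np.cos(a)+12*np.sin(a),0,48+191*np.sin(a)+12*np.cos(a))
A=np.linspace(0,1.66,21); r=s['ee_rot']
for k in range(4):
    print('call',k); units([(H(A[5*k+j]),r[2]) for j in range(1,6)],base=(H(A[5*k]),r))
E
```

```text
49.875 [0.41479773 0.08397721 0.00959484] [ 1.79930078e+02 -1.57732030e-02  8.83414423e+01] 10.76986716865314 34.42315757274628 [-2.60370263 -0.38367803  7.51581309]
call 0
[0.01, -0.0, -0.0] [0.0, 0.07, -0.63]
[0.01, -0.0, -0.0] [0.0, 0.19, -1.26]
[0.01, -0.0, -0.0] [0.0, 0.36, -1.87]
[0.01, -0.0, -0.0] [0.0, 0.58, -2.46]
[0.01, -0.0, -0.0] [0.0, 0.85, -3.04]
call 1
[0.01, -0.0, -0.0] [0.0, 0.32, -0.55]
[0.01, -0.0, -0.0] [0.0, 0.68, -1.07]
[0.01, -0.0, -0.0] [0.0, 1.08, -1.57]
[0.01, -0.0, -0.0] [0.0, 1.52, -2.02]
[0.01, -0.0, -0.0] [0.01, 2.0, -2.44]
call 2
[0.01, -0.0, -0.0] [0.0, 0.51, -0.38]
[0.01, -0.0, -0.0] [0.0, 1.05, -0.71]
[0.01, -0.0, -0.0] [0.0, 1.62, -1.0]
[0.01, -0.0, -0.0] [0.01, 2.21, -1.24]
[0.01, -0.0, -0.0] [0.01, 2.81, -1.43]
call 3
[0.01, -0.0, -0.0] [0.0, 0.62, -0.14]
[0.01, -0.0, -0.0] [0.0, 1.25, -0.23]
[0.01, -0.0, -0.0] [0.0, 1.88, -0.26]
[0.01, -0.0, -0.0] [0.01, 2.52, -0.24]
[0.01, -0.0, -0.0] [0.01, 3.15, -0.17]
```

>>> arm_command(steps=[0,0,0,0,0.07,-0.63,255,0,0,0,0,0.19,-1.26,255,0,0,0,0,0.36,-1.87,255,0,0,0,0,0.58,-2.46,255,0,0,0,0,0.85,-3.04,255])

```text
t: 50.5
tcp_pos: [0.434, 0.0833, 0.0846]
ee_rot: [-179.8, -0.0, 88.4]
ft_force: [-0.9, 0.4, -3.8]
width: 0.121
grasp_force: 34.0
```

>>> arm_command(steps=[0,0,0,0,0.32,-0.55,255,0,0,0,0,0.68,-1.07,255,0,0,0,0,1.08,-1.57,255,0,0,0,0,1.52,-2.02,255,0,0,0,0,2,-2.44,255])

```text
t: 51.12
tcp_pos: [0.4788, 0.0819, 0.1455]
ee_rot: [-179.3, -0.0, 88.4]
ft_force: [-13.8, 1.2, 11.1]
width: 0.123
grasp_force: 34.4
```

>>> arm_command(steps=[0,0,0,0,0.51,-0.38,255,0,0,0,0,1.05,-0.71,255,0,0,0,0,1.62,-1,255,0,0,0,0,2.21,-1.24,255,0,0,0,0,2.81,-1.43,255])

```text
t: 51.75
tcp_pos: [0.5548, 0.0794, 0.1844]
ee_rot: [180.0, 0.0, 88.3]
ft_force: [-5.9, -0.7, 13.0]
width: 0.124
grasp_force: 36.4
```

>>> arm_command(steps=[0,0,0,0,0.62,-0.14,255,0,0,0,0,1.25,-0.23,255,0,0,0,0,1.88,-0.26,255,0,0,0,0,2.52,-0.24,255,0,0,0,0,3.15,-0.17,255])

```text
t: 52.38
tcp_pos: [0.6347, 0.0768, 0.1868]
ee_rot: [180.0, 0.1, 88.3]
ft_force: [-3.2, -1.4, 1.8]
width: 0.125
grasp_force: 37.4
```

>>> arm_command(steps=[0,0,0,0,0,0,255,0,0,0,0,0,0,255])

```text
t: 52.62
tcp_pos: [0.6355, 0.0768, 0.1867]
ee_rot: [179.8, 0.1, 88.3]
ft_force: [2.2, -3.2, 4.8]
width: 0.129
grasp_force: 37.4
```

>>> arm_command(steps=[0,0,0,0,0,0,130,0,0,0,0,0,0,130,0,0,0,0,0,0,130,0,0,0,0,0,-2,130,0,0,0,0,0,-4,130])

```text
t: 53.25
tcp_pos: [0.6335, 0.0776, 0.2859]
ee_rot: [-179.8, 0.0, 88.4]
ft_force: [0.9, 0.3, 0.3]
width: 0.492
grasp_force: 0.0
```

>>> arm_command(steps=[0,0,0,0,-2,0,130,0,0,0,0,-4,0,130,0,0,0,0,-6,0,130,0,0,0,0,-8,0,130,0,0,0,0,-8,0,130])

```text
t: 53.88
tcp_pos: [0.4305, 0.0832, 0.286]
ee_rot: [-179.9, -0.0, 88.4]
ft_force: [0.8, -0.0, 0.4]
width: 0.488
grasp_force: 0.0
```

```bash
python3 - <<'E'
from look import *
s=robot.sense(); print(s['t'],s['tcp_pos'],s['ft_force'],s['width'])
t=snap('scene','s40'); u=snap('top','t40')
a=cv2.resize(t['image'][150:330,190:450],(520,360)); b=cv2.resize(u['image'][100:290,150:450],(560,355))[:,:280]
h=np.zeros((360,800,3),np.uint8); h[:,:520]=a; h[:355,520:]=b; cv2.imwrite('pics/fin.png',h[:,:,::-1])
E
```

```text
53.875 [0.43050662 0.08315444 0.28599361] [ 0.78261522 -0.01774092  0.42792491] 0.4884156799629138
```

View pics/fin.png

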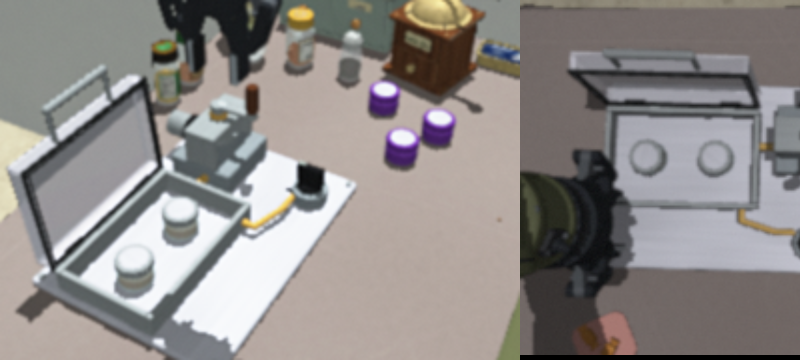

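The picture shows both jars upright in the chamber, at (180,215) and (133,262). The lid is wide open, the vent knob is back at rest, and the salt, pepper and purple look-alikes have not moved. I'm handing in now.

```bash
python3 -c "
from cell import robot
print(robot.hand_in())"
```

```text
the job is handed in; nothing more can be done
None
```

The job is handed in: both steel-capped jars (only two were present) were sealed and stand upright in the open chamber after about 3.4 crank turns and one full vent twist, and the salt shaker and pepper jar look unmoved in the last picture.

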